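# Put the brass lens cell away in the dust box

## Robot

A 6-joint arm with a two-finger parallel gripper is mounted at the origin on the work surface. World frame = base frame: x ahead of the robot, y to its left, z up, the work surface at z = 0. Lengths are in mm, angles in rad, forces in N, time in s.
With the tool pointing down it reaches from about 375 to 925 mm from the base axis. Payload 5.7 kg.
Tool frame: the origin (TCP) lies at the very end of the fingers, on their centre line; the grasp point (between the pads) lies 19 mm behind it; z points along the fingers, y is the line along which they close (so a half turn about z gives the same grasp; the last joint's range is limited). The gripper opens to 85 mm and grips with 20 to 120 N. Pads are 22 mm wide; open, the fingers measure 114 mm over their backs; the gripper's body (76 mm by 85 mm) begins 54 mm behind the grasp point. The pads swing forward as they close: fully open they stand 13 mm farther back than shut.
Start: joints at [1.204, 0.359, 1.51, -0, 1.272, -0.115], TCP at [149.482, 581.047, 208.667] pointing down, gripper open.
Joint ranges: [-2.97, 2.97], [-1.01, 2.36], [0.21, 2.38], [-0.96, 4.11], [0.2, 2.71], [-2.98, 2.98]. Speed limits (rad/s): [2.39, 2.39, 3.14, 3.14, 3.14, 3.14].

## Interface

Orientations are given as [roll, pitch, yaw] about the fixed x, y, z axes, in that order (R = Rz(yaw) Ry(pitch) Rx(roll)).
In Python, from cell import robot gives the robot as it stands.
- The arm moves only by the tool step_arm, never from a script. Its argument "moves" is a list of rows, each a list of 7 numbers: the turn, a rotation vector about the tool's x, y, z in rad, then the shift along the tool's x, y, z in mm, then the opening, from 0 (shut) to 1 (fully open). A call has 1 to 10 rows; each row is the pose to reach, as a shift and turn from the pose commanded when the call began, along the tool's axes at that moment; what a row does not reach only later rows make up. A row lasts 1/10 s, in which the tool goes at most 50 mm and 8.59 degrees, less where a joint would pass 70% of its speed; a pose out of reach is approached as far as the arm can. A call with a gripper value outside its range is refused whole. The fingers move at their own pace and stop on an object; the grip force is fixed at half the most. Time passes only in rows, so rows that repeat a pose let the fingers close. It gives the time, the measured TCP pose, the force, the opening and the grip force at its end, in the units of the state.
- robot.read_state(): the state, without advancing time (a new reading comes with each control period).
- robot.camera(name): name is "scene" or "top" or "wrist"; returns the picture (420x560x3 uint8, blue, green, red); there is no depth.
- robot.camera_info(name): a dict with "fov_y" (degrees; the focal length in pixels is half the picture's height over the tangent of half this angle, whatever the lens; pixels are square), "cx", "cy" (the principal point, pixels), "cam_to_world" (4x4, takes a point from camera to world coordinates); the wrist camera has in their place "hand_eye" (4x4, takes a point from camera to tool coordinates, whose origin is the TCP and whose axes are the flange's). Camera axes: x right, y down, z forward; pixel columns grow to the right and rows downward; lengths in mm; the calibration is good to about 2 mm. A picture is of the moment at which its call begins: read the wrist's pose just before it. camera_info takes no time and is no camera call.
- robot.finish_job(): hands the job in; it is judged then, once.
Trained networks look in the newest picture that a camera, given by its name, has taken for a name from the list of things; names that differ only in an ending like _2 or _b are one class to them, and where a whole thing is asked for, a point or a joint stands for the part that bears it (a point fixed in the world has none). Each returns a list of dicts, best first, with "conf" (0 to 1); they miss things now and then, are a little off and sometimes report something else, mostly with a low value. They report only what shows in the picture. A call takes as long as a camera call. They do not tell look-alikes from the thing itself.
- robot.find_in(camera, target): "point" ([x, y, z] in mm, in world coordinates, good to about 4 mm: the middle of the surface that is visible of it).
The state is a dict: "time": time; "qpos": joint angles; "dq": joint speeds; "tau": joint torques, N m; "tool_pos": TCP position; "orientation": TCP orientation; "ft_force": force on the tool from outside, world axes, zero at the start; "wrist_torque": the same for the moment, N m; "opening": opening from 0.0 (shut) to 1.0 (fully open); "gripper_force": force on a finger pad.
Only numpy, scipy, OpenCV 4.12 (cv2) and the standard library are available. Lean on these libraries where they do the work, as an engineer would, in place of code of your own. Each camera call takes 0.05 s, during which the arm holds its last target. There are 200 camera calls.

## Task

Swing the blue flap of the clear dust box all the way down by its red bar, so that it lies level as a loading shelf. Pluck the brass lens cell out of the green pocket tray, set it upright on the open flap and let go, then slide it along the flap, without lifting it, into the box until the whole cell is a good centimetre past the hinge line. Swing the flap fully shut again; the brass cell must never tip over, and the dark cells and the spray can are left where they are.

Things in the scene. Friction and masses are not known exactly. Their poses are not given: they have to be found in the camera images.
- dustbox: Fixed box 200 mm deep, 180 wide, 126 high: white base 60 mm high, its top the inner floor; clear sides, back and roof. The front is open and slopes back, covered only by the flap; the roof begins 55 mm behind the hinge line, so with the flap down the first 55 mm are open from above. Origin: on the bench below the middle of the hinge line; x level into the box, y left along the hinge, z up
- sill (a point): Middle of the flap's hinge line at the front edge of the inner floor, 60 mm above the bench; axes as the dust box. The floor runs from x = 0 to 196 mm at z = 0; inside it is 62 mm high under the roof and 164 mm wide at the front. The open flap's upper face continues the floor, flush, from x = 0 to -86 mm
- flap (a joint): Angle of the blue flap (rad): 0 = shut, leaning back 0.695 rad from vertical (away from the robot); grows as it swings towards the robot and down; 2.265 = stop, level with the floor. Stiff friction hinge: stays where left, wants 1 to 3 N at the bar. Flap 86 mm long from the hinge, 160 wide, 5 thick
- flap_bar (a point): Middle of the red round bar, the flap's handle: 10 mm thick, 110 long, parallel to the hinge, 131 mm from it, on two red arms 50 mm either side of the middle; 40 mm free gap between bar and flap edge. Flap shut: 82 mm behind and 102 above the hinge line (36 over the roof); down: 131 mm in front of it, 57 mm above the bench, nothing below. Do not use its axes
- tray: green pocket tray fixed to the bench, 100 mm (its x) by 150 mm (its y), 12 mm thick, with six square pockets of 25 mm, 6 mm deep, at x = -25 and 25 mm, y = -50, 0 and 50 mm. Origin: centre of its underside, z up
- brass_cell: the brass lens cell to be moved: upright cylinder 22 mm across and 16 mm high, 20 to 40 g, brass with a small blue glass on top; stands in one of the pockets, its upper 10 mm above the tray. Origin: centre of its underside, z up
- dark_cell_a: dark lens cell, the same 22 mm by 16 mm upright cylinder as the brass one but black with a small grey glass; stands in a pocket of the tray and must stay there. Origin: centre of its underside, z up
- dark_cell_b: dark lens cell, the same 22 mm by 16 mm upright cylinder as the brass one but black with a small grey glass; stands in a pocket of the tray and must stay there. Origin: centre of its underside, z up
- dark_cell_c: dark lens cell, the same 22 mm by 16 mm upright cylinder as the brass one but black with a small grey glass; stands in a pocket of the tray and must stay there. Origin: centre of its underside, z up
- spray: yellow spray can with a red cap standing loose on the bench, 52 mm across, 150 mm high; bystander. Origin: centre of its underside
Things that resemble listed ones, but are neither listed nor needed, are in the scene too. Of the things shaped like the brass_cell, the brass one is meant.

How it is judged:
By the outcome, as a careful person would: the job done as asked, in the order asked, and still so for the second after the job is handed in, with the robot touching nothing.
It also fails if it takes over 72 s, if anything falls off the work surface, if the arm or the gripper's body presses on something with over 40 N, if the wrist force passes 120 N, or if a joint passes its speed limit or range.

## Working session

There is one attempt and no reset: what is moved stays moved. The work goes in short steps, Python scripts to look and compute and a tool call to move; the robot and the scene stay as the last step left them, time stands still between calls to the robot, and variables do not carry over. Pictures are saved under pics/ and viewed, at most 10 in all, crops included, and the job is handed in when it is done.

Besides the shell and the picture viewer there is one more tool, called after "Call:" as a command line: name --pt "numbers of a row" for each row, then --argument value for the rest. step_arm: Moves the arm, as the interface text tells. Its arguments: {"type":"object","properties":{"moves":{"type":"array"}},"required":["moves"]}

```bash
mkdir -p pics; ls
cat > h.py <<'E'
import numpy as np, cv2
from scipy.spatial.transform import Rotation as R
from cell import robot
def info(c):
    i=robot.camera_info(c); f=210/np.tan(np.radians(i["fov_y"])/2); return i,f
def T_tool():
    s=robot.read_state(); T=np.eye(4); T[:3,:3]=R.from_euler('xyz',s["orientation"]).as_matrix(); T[:3,3]=s["tool_pos"]; return T
def cam(c,T=None):
    i,f=info(c)
    M=np.array(i["cam_to_world"]) if c!="wrist" else (T_tool() if T is None else T)@np.array(i["hand_eye"])
    return M,f,i["cx"],i["cy"]
def proj(c,p,T=None):
    M,f,cx,cy=cam(c,T); q=np.linalg.inv(M)@np.append(p,1); return np.array([cx+f*q[0]/q[2],cy+f*q[1]/q[2]])
def onz(c,u,v,z,T=None):
    M,f,cx,cy=cam(c,T); d=M[:3,:3]@np.array([(u-cx)/f,(v-cy)/f,1]); o=M[:3,3]; return o+d*(z-o[2])/d[2]
E
python3 - <<'E'
from h import *
s=robot.read_state(); print(s["tool_pos"],s["orientation"],s["opening"])
for c in("scene","top"):
    cv2.imwrite(f"pics/{c}0.png",robot.camera(c)); print(c,cam(c)[0].round(2).tolist(),cam(c)[1:])
    for t in("dustbox","flap","flap_bar","tray","brass_cell","dark_cell_a","spray"):
        print(t,[(np.round(r["point"]).tolist(),round(r["conf"],2),proj(c,r["point"]).round().tolist()) for r in robot.find_in(c,t)])
E
```

```text
pics
[149.21327752 580.3747946  207.84568454] [-3.13971482e+00 -2.18285991e-04  2.88982788e+00] 0.9936532863362317
scene [[-0.35, 0.53, -0.77, 1242.39], [0.94, 0.18, -0.3, 340.36], [-0.02, -0.83, -0.56, 593.18], [0.0, 0.0, 0.0, 1.0]] (np.float64(526.2150076645341), 286.2804240320915, 205.0945995968705)
dustbox [([753.0, -76.0, 111.0], 0.72, [143.0, 250.0])]
flap [([663.0, -91.0, 133.0], 0.71, [164.0, 203.0])]
flap_bar [([660.0, -95.0, 132.0], 0.65, [163.0, 202.0])]
tray [([489.0, 222.0, 11.0], 0.61, [377.0, 239.0])]
brass_cell [([592.0, 145.0, 12.0], 0.7, [319.0, 265.0]), ([510.0, 211.0, 21.0], 0.46, [369.0, 240.0])]
dark_cell_a [([458.0, 263.0, 19.0], 0.54, [403.0, 230.0])]
spray [([752.0, 249.0, 94.0], 0.76, [359.0, 310.0])]
top [[-0.0, -0.99, 0.13, 443.59], [-1.0, 0.0, 0.01, 70.2], [-0.01, -0.13, -0.99, 1027.65], [0.0, 0.0, 0.0, 1.0]] (np.float64(520.5811825436049), 284.30091341142344, 212.6677702250307)
dustbox [([685.0, -111.0, 127.0], 0.71, [390.0, 143.0])]
flap [([628.0, -96.0, 107.0], 0.68, [381.0, 177.0])]
flap_bar [([629.0, -98.0, 107.0], 0.71, [382.0, 176.0])]
tray [([480.0, 211.0, 14.0], 0.58, [216.0, 262.0])]
brass_cell [([505.0, 208.0, 24.0], 0.49, [217.0, 248.0])]
dark_cell_a [([453.0, 256.0, 20.0], 0.61, [192.0, 275.0]), ([512.0, 167.0, 18.0], 0.41, [239.0, 245.0])]
spray [([718.0, 234.0, 115.0], 0.85, [198.0, 128.0])]
```

View pics/scene0.png

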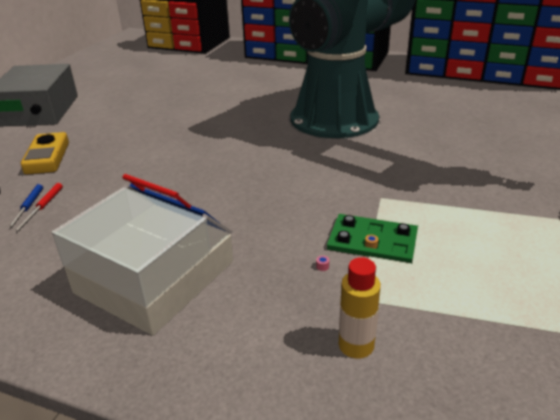

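View pics/top0.png

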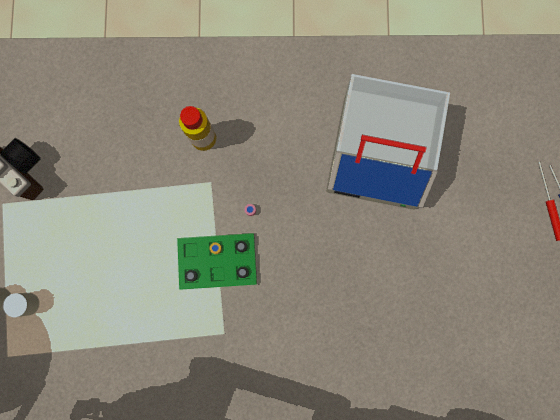

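Scene picture: the tray is at about (373,237), with brass at (371,240). A pink cell stands loose at (322,263). The box is at (145,250) with the bar at (150,185), and the can at (359,310).
Top picture: things that could be taken for the brass cell are the tray cell with brass ring and blue glass (216,248), the loose pink/purple cell (251,210), and the dark cells (241,246), (243,272) and (191,275). I choose (216,248) and check it in a close crop.

Run:
```python
from h import *
im=cv2.imread("pics/top0.png")
a=cv2.resize(im[65:215,320:460],None,fx=4,fy=4,interpolation=cv2.INTER_CUBIC)
b=cv2.resize(im[195:295,170:265],None,fx=2.5,fy=2.5,interpolation=cv2.INTER_CUBIC)
o=np.zeros((600,800,3),np.uint8); o[:,:560]=a; o[:250,560:560+b.shape[1]]=b
cv2.imwrite("pics/crop1.png",o)
# tray corners by green mask, brass centroid
hsv=cv2.cvtColor(im,cv2.COLOR_BGR2HSV)
m=cv2.inRange(hsv,(45,120,40),(75,255,255)); m[:,:150]=0;m[:200]=0
p=np.argwhere(cv2.morphologyEx(m,cv2.MORPH_CLOSE,np.ones((15,15))))[:,::-1].astype(np.float32)
r=cv2.minAreaRect(p); w=np.array([onz("top",*c,12) for c in cv2.boxPoints(r)]); print(w.round(1),w.mean(0))
mr=cv2.inRange(hsv,(0,150,80),(6,255,255)); mr[:,:330]=0;mr[:,460:]=0;mr[:100]=0
p=np.argwhere(mr)[:,::-1]; print(cv2.boxPoints(cv2.minAreaRect(p.astype(np.float32))))
mb=cv2.inRange(hsv,(105,120,60),(130,255,255)); mb[:,:320]=0;mb[:,450:]=0;mb[:140]=0
c=max(cv2.findContours(mb,0,2)[0],key=cv2.contourArea); print(cv2.approxPolyDP(c,3,True)[:,0].tolist())
mo=cv2.inRange(hsv,(8,60,60),(25,255,255))[235:260,205:230]; q=np.argwhere(mo)+[235,205]; print(q.mean(0)[::-1],len(q))
```

```text
[[ 523.7  298.9   12. ]
 [ 590.7 -157.2   12. ]
 [ 481.4 -169.8   12. ]
 [ 415.9  280.1   12. ]] [502.94700009  63.01303491  12.        ]
[[355.46982 161.69943]
 [360.87692 134.17227]
 [425.4222  146.8508 ]
 [420.0151  174.37796]]
[[342, 154], [333, 189], [417, 205], [430, 171], [418, 169], [413, 175], [409, 167], [361, 158], [358, 164], [355, 157]]
[215.67605634 247.97183099] 71
```

View pics/crop1.png

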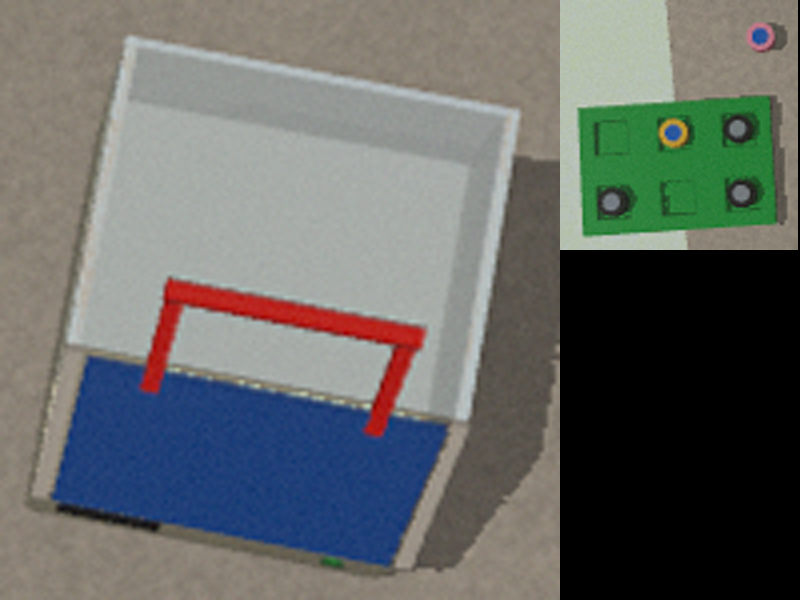

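Crop: the cell at crop (673,132), which is top pixel (215,248), has a brass ring and blue glass and stands in a pocket. The one at crop (760,36) is pink and loose, so it is the decoy. Next I fit the box pose.

```bash
cat >> h.py <<'E'
import json,os
def boxT(P):
    X,Y,a=P; c,s=np.cos(a),np.sin(a)
    return lambda p:np.array([X+c*p[0]-s*p[1],Y+s*p[0]+c*p[1],p[2]])
P=json.load(open("box.json")) if os.path.exists("box.json") else None
def tool_delta(p,yaw=None):
    """rotvec and shift in tool axes to bring the tool to TCP p, pointing down with yaw"""
    T=T_tool(); d=T[:3,:3].T@(np.array(p)-T[:3,3])
    Rt=T[:3,:3] if yaw is None else R.from_euler('xyz',[np.pi,0,yaw]).as_matrix()
    return R.from_matrix(T[:3,:3].T@Rt).as_rotvec().round(3),d.round(1)
E
python3 - <<'E'
from h import *
from scipy.optimize import least_squares
pts=[((82,55,162),(362,137.8)),((82,-55,162),(426,149.2)),((200,90,126),(352.1,74.2)),((200,-90,126),(449.1,92.6)),((55,90,126),(337.1,150.9)),((55,-90,126),(435.9,169.6)),((0,80,60),(332.6,189.6)),((0,-80,60),(417.6,206.1))]
f=lambda P:np.concatenate([proj("top",boxT(P)(np.array(a)))-np.array(b) for a,b in pts])
r=least_squares(f,[570,-90,-.18],loss='soft_l1',x_scale=[10,10,.1]); print(r.x,r.fun.reshape(-1,2).round(1).tolist())
json.dump(list(r.x),open("box.json","w")); B=boxT(r.x)
for n,p in dict(bar=(82,0,162),behind=(110,0,150),open=(-131,0,57),sill=(0,0,60)).items(): print(n,B(p).round(1),"scene px",proj("scene",B(p)).round(1))
print("brass",onz("top",215.7,248,22).round(1))
print(tool_delta(B((112,0,200)),np.pi+r.x[2]))
E
```

```text
[ 5.97499135e+02 -9.30140619e+01 -2.00284771e-01] [[-0.3, -2.5], [-0.6, -1.7], [-0.7, 0.6], [1.0, 0.7], [-0.4, 0.8], [1.4, 1.5], [0.7, -0.3], [-0.3, -0.5]]
bar [ 677.9 -109.3  162. ] scene px [145.8 190.5]
behind [ 705.3 -114.9  150. ] scene px [134.1 205.8]
open [469.1 -67.   57. ] scene px [233.5 185. ]
sill [597.5 -93.   60. ] scene px [188.9 217.7]
brass [506. 211.  22.]
(array([-0.   , -0.   , -0.051]), array([-713.7, -535.4,    8.7]))
```

Call:
step_arm --pt "0 0 -0.05 -360 -267 -30 0" --pt "0 0 -0.05 -360 -267 -30 0" --pt "0 0 -0.05 -360 -267 -30 0" --pt "0 0 -0.05 -360 -267 -30 0" --pt "0 0 -0.05 -360 -267 -30 0" --pt "0 0 -0.05 -360 -267 -30 0" --pt "0 0 -0.05 -360 -267 -30 0" --pt "0 0 -0.05 -360 -267 -30 0" --pt "0 0 -0.05 -360 -267 -30 0" --pt "0 0 -0.05 -360 -267 -30 0"

```text
time: 1.8
tool_pos: [436.0, 228.6, 239.5]
orientation: [-3.141, 0.004, 2.934]
ft_force: [-0.7, 0.6, -0.3]
opening: -0.003
gripper_force: 0.0
```

```bash
python3 -c "
from h import *
s=robot.read_state();print(s['tool_pos'],s['orientation'],s['time']);B=boxT(P)
print(tool_delta(B((112,0,230)),np.pi+P[2]))"
```

```text
[436.04675936 228.59039807 239.50813867] [-3.14094358  0.0039978   2.93380013] 1.8
(array([-0.001,  0.004, -0.008]), array([-336.3, -280.5,   11. ]))
```

Call:
step_arm --pt "0 0 0 -336 -280 4 0" --pt "0 0 0 -336 -280 4 0" --pt "0 0 0 -336 -280 4 0" --pt "0 0 0 -336 -280 4 0" --pt "0 0 0 -336 -280 4 0" --pt "0 0 0 -336 -280 4 0" --pt "0 0 0 -336 -280 4 0" --pt "0 0 0 -336 -280 4 0" --pt "0 0 0 -336 -280 4 0" --pt "0 0 0 -336 -280 4 0"

```text
time: 2.8
tool_pos: [707.4, -112.8, 233.6]
orientation: [-3.14, 0.002, 2.936]
ft_force: [-0.6, 0.3, -0.1]
opening: 0.002
gripper_force: 0.0
```

```bash
python3 -c "
from h import *
T=T_tool(); im=robot.camera('wrist'); B=boxT(P)
for y in(-55,0,55):
  p=proj('wrist',B((82,y,162)),T); print(p.round(1)); cv2.circle(im,tuple(int(v) for v in p),4,(0,255,0),1)
for p in((55,90,126),(55,-90,126),(0,80,60),(0,-80,60)): p=proj('wrist',B(p),T);print(p.round()); cv2.circle(im,tuple(int(v) for v in p),4,(255,255,0),1)
cv2.imwrite('pics/w1.png',im); print(np.linalg.inv(T)@np.append(B((82,0,162)),1),T[:3,3])
"
```

```text
[203.7 178.3]
[277.4 177.9]
[351.3 177.6]
[387. 136.]
[169. 137.]
[361.  71.]
[195.  72.]
[29.72404771 -2.46673612 71.59558612  1.        ] [ 707.36517324 -112.84382052  233.64224654]
```

View pics/w1.png

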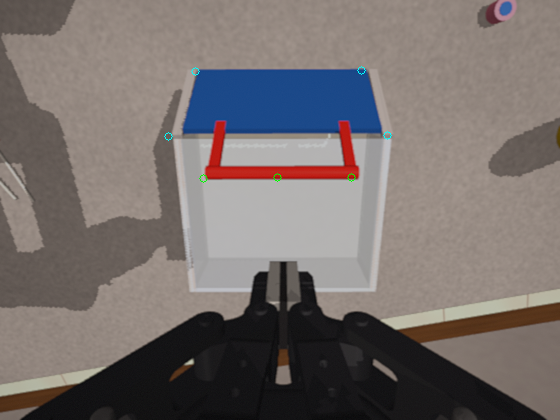

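Wrist picture: the bar centre is at (282,172), about 4 mm nearer the robot than predicted. The flap's lower edge matches at row 70. The fingers come down clear behind the bar, so I go down and pull.

Call:
step_arm --pt "0 0 0 0 2 43 0" --pt "0 0 0 0 2 86 0" --pt "0 0 0 0 2 86 0" --pt "0 0 0 10 2 86 0" --pt "0 0 0 22 2 80 0" --pt "0 0 0 33 2 73 0" --pt "0 0 0 45 2 67 0" --pt "0 0 0 57 2 63 0"

```text
time: 3.65
tool_pos: [649.0, -95.5, 174.3]
orientation: [-3.141, 0.003, 2.94]
ft_force: [0.1, 0.2, 0.7]
opening: -0.005
gripper_force: 0.0
```

Call:
step_arm --pt "0 0 0 13 0 -3 0" --pt "0 0 0 26 0 -5 0" --pt "0 0 0 39 0 -6 0" --pt "0 0 0 52 0 -5 0" --pt "0 0 0 65 0 -3 0" --pt "0 0 0 77 0 0 0" --pt "0 0 0 90 0 4 0" --pt "0 0 0 101 0 10 0" --pt "0 0 0 113 0 17 0"

```text
time: 4.55
tool_pos: [537.6, -72.7, 154.4]
orientation: [-3.141, 0.0, 2.94]
ft_force: [-0.3, -0.5, -0.3]
opening: 0.002
gripper_force: 0.0
```

```bash
python3 -c "
from h import *
B=boxT(P);s=robot.read_state();print(s['time'],np.linalg.inv(np.array([[np.cos(P[2]),-np.sin(P[2])],[np.sin(P[2]),np.cos(P[2])]]))@(s['tool_pos'][:2]-np.array(P[:2])),s['tool_pos'],s['ft_force'])
T=T_tool();im=robot.camera('wrist');t=robot.camera('scene')
o=np.zeros((420,800,3),np.uint8);o[:,:560]=im;o[:180,560:]=t[140:320,50:290];cv2.imwrite('pics/w2.png',o)
"
```

```text
4.55 [-62.74754829   7.99593037] [537.59669014 -72.69444505 154.39119314] [-0.32283622 -0.48008351 -0.34274205]
```

View pics/w2.png

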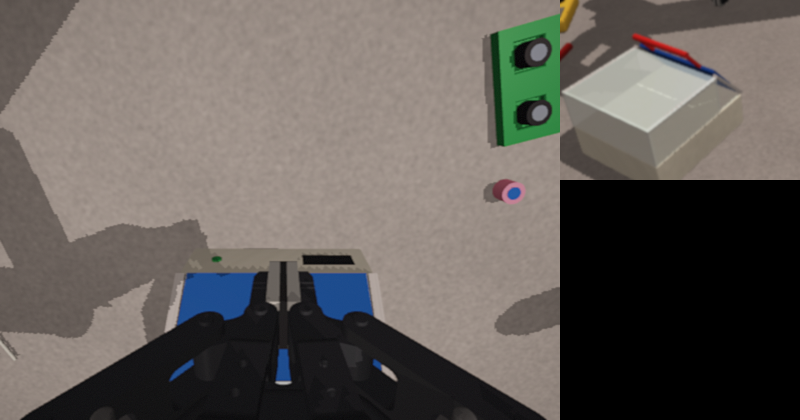

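The right inset shows the flap still shut, so the finger passed over the bar. I triangulate the bar from the three views.

```bash
python3 -c "
from h import *
from scipy.optimize import least_squares
s=cv2.imread('pics/scene0.png');hsv=cv2.cvtColor(s,cv2.COLOR_BGR2HSV)
m=cv2.inRange(hsv,(0,150,60),(6,255,255))|cv2.inRange(hsv,(174,150,60),(180,255,255));m[:,:115]=0;m[:,230:]=0;m[:160]=0;m[230:]=0
q=np.argwhere(m)[:,::-1];print(q.min(0),q.max(0),cv2.boxPoints(cv2.minAreaRect(q.astype(np.float32))).round().tolist())
T=np.eye(4);T[:3,:3]=R.from_euler('xyz',[-3.14,.002,2.936]).as_matrix();T[:3,3]=[707.37,-112.84,233.64]
for nm,use in(('all',(1,1,1)),('tw',(1,1,0)),('ts',(1,0,1))):
  f=lambda p:np.concatenate([use[0]*(proj('top',p)-[394,143.5]),use[1]*(proj('wrist',p,T)-[282,172]),use[2]*(proj('scene',p)-[151,187])])
  r=least_squares(f,[678,-109,160.]);print(nm,r.x.round(1),r.fun.round(1))
"
```

```text
[123 174] [189 206] [[120.0, 182.0], [124.0, 173.0], [192.0, 198.0], [189.0, 207.0]]
all [ 672.9 -105.1  166.9] [-2.4 -0.1 -0.4 -0.3 -1.6 -0.3]
tw [ 668.8 -104.   188.2] [-0.4 -1.  -0.2 -0.3 -0.  -0. ]
ts [ 671.5 -106.5  165.7] [-1.7  0.9 -0.  -0.  -1.7 -0.3]
```

Call:
step_arm --pt "0 0 0 0 0 -45 0" --pt "0 0 0 -45 6 -75 0" --pt "0 0 0 -90 6 -75 0" --pt "0 0 0 -135 6 -75 0" --pt "0 0 0 -167 6 -75 0" --pt "0 0 0 -167 6 -30 0" --pt "0 0 0 -167 6 11 0" --pt "0 0 0 -167 6 11 0" --pt "0 0 0 -167 6 11 0"

```text
time: 5.55
tool_pos: [703.1, -100.4, 143.6]
orientation: [-3.142, -0.002, 2.94]
ft_force: [0.2, -0.5, 0.3]
opening: -0.0
gripper_force: 0.0
```

Call:
step_arm --pt "0 0 0 10 0 0 0" --pt "0 0 0 20 0 0 0" --pt "0 0 0 20 0 0 0"

```text
time: 5.85
tool_pos: [686.2, -97.1, 148.3]
orientation: [-3.141, 0.009, 2.94]
ft_force: [2.8, -0.4, 5.7]
opening: -0.002
gripper_force: 3.2
```

```bash
python3 -c "
from h import *
B=boxT(P);s=robot.read_state();print(s['time'],np.linalg.inv(np.array([[np.cos(P[2]),-np.sin(P[2])],[np.sin(P[2]),np.cos(P[2])]]))@(s['tool_pos'][:2]-np.array(P[:2])),s['tool_pos'],s['ft_force'])
T=T_tool();im=robot.camera('wrist');t=robot.camera('scene')
o=np.zeros((560,800,3),np.uint8);o[:280,:400]=im[140:,80:480];o[:,400:]=cv2.resize(t[120:320,90:233],(400,560));cv2.imwrite('pics/w3.png',o)
"
```

```text
5.85 [87.7264255  13.68077154] [686.19367375 -97.059803   148.30950684] [ 2.80528498 -0.44445375  5.65428979]
```

View pics/w3.png

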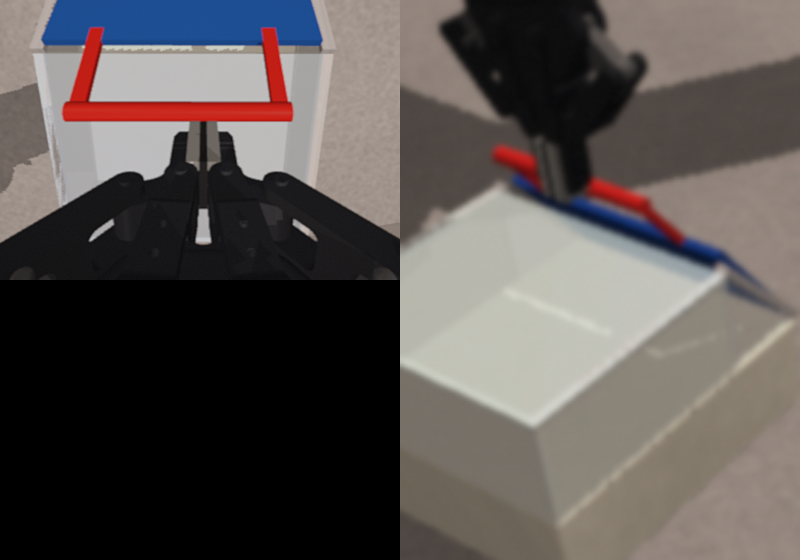

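Wrist crop: the finger is right behind the bar at (203,112). In the scene crop the fingertip hooks the bar at (555,185), and the force of 3 N means contact. The first pull was too shallow because the arm gives under load. I continue along the arc with the tip deeper.

Call:
step_arm --pt "0 0 0 8 0 3 0" --pt "0 0 0 16 0 -2 0" --pt "0 0 0 27 0 -8 0" --pt "0 0 0 39 0 -13 0" --pt "0 0 0 52 0 -17 0" --pt "0 0 0 65 0 -20 0" --pt "0 0 0 78 0 -21 0" --pt "0 0 0 91 0 -21 0"

```text
time: 6.75
tool_pos: [598.6, -79.0, 171.1]
orientation: [-3.141, 0.013, 2.94]
ft_force: [1.0, -0.3, 15.4]
opening: 0.001
gripper_force: 6.4
```

```bash
cat >> h.py <<'E'
def bx(p=None):
    p=robot.read_state()["tool_pos"] if p is None else p
    B=R.from_euler('z',P[2]).as_matrix(); return B.T@(np.array(p)-[P[0],P[1],0])
def bar_px(c,im):
    h=cv2.cvtColor(im,cv2.COLOR_BGR2HSV);m=cv2.inRange(h,(0,170,90),(5,255,255))|cv2.inRange(h,(175,170,90),(180,255,255))
    return m
E
python3 -c "
from h import *
print(bx().round(1),robot.read_state()['ft_force'])
T=T_tool();im=robot.camera('wrist');m=bar_px('wrist',im);q=np.argwhere(m)[:,::-1];print(len(q),q.min(0),q.max(0))
rows=m.sum(1)//255;r=np.argwhere(rows>60)[:,0];print(r)
cols=np.argwhere(m[r].any(0))[:,0];print(cols.min(),cols.max())
"
```

```text
[ -1.7  14.  171.1] [ 1.0110168  -0.26536364 15.39689224]
4816 [144 221] [370 263]
[245 246 247 248 249 250 251 252 253 254 255 256 257 258 259 260 261 262
 263]
144 370
```

```bash
python3 -c "
from h import *
M,f,cx,cy=cam('wrist');d=f*110/226
p=M@np.array([(257-cx)/f*d,(254-cy)/f*d,d,1]);print(bx(p[:3]).round(1),f,d, 'tip px',proj('wrist',robot.read_state()['tool_pos']))
im=robot.camera('wrist');t=robot.camera('scene')
o=np.zeros((560,800,3),np.uint8);o[:280,:400]=im[140:,80:480];o[:,400:]=cv2.resize(t[100:300,110:253],(400,560));cv2.imwrite('pics/w4.png',o)
"
```

```text
[-17.8   3.1 192.5] 323.1926713326821 157.30616746280987 tip px [280.09268173 256.95673551]
```

View pics/w4.png

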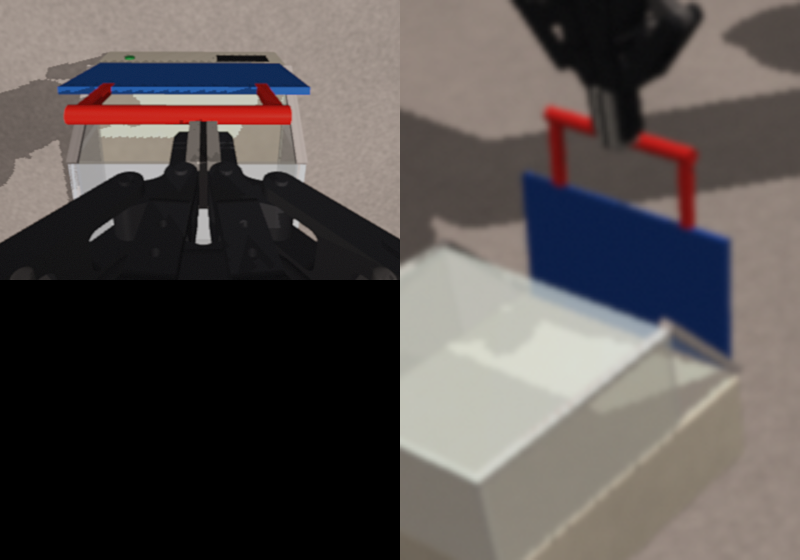

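Picture: the flap stands upright, with the bar hooked by the fingertip at (203,115). The bar is at box (-18,3,192) and the flap is about 0.14 past vertical. I keep pulling, then come over the top.

Call:
step_arm --pt "0 0 0 14 0 3 0" --pt "0 0 0 24 0 6 0" --pt "0 0 0 33 0 9 0" --pt "0 0 0 42 0 13 0" --pt "0 0 0 50 0 18 0" --pt "0 0 0 58 0 24 0" --pt "0 0 0 66 0 30 0" --pt "0 0 0 76 0 38 0" --pt "0 0 0 80 0 38 0"

```text
time: 7.8
tool_pos: [513.9, -61.6, 125.1]
orientation: [3.142, -0.003, 2.94]
ft_force: [0.6, -0.2, 0.0]
opening: -0.003
gripper_force: 0.4
```

```bash
cat >> h.py <<'E'
def barpos():
    T=T_tool();im=robot.camera('wrist');m=bar_px('wrist',im);r=np.argwhere(m.sum(1)//255>90)[:,0]
    if len(r)==0: return None
    c=np.argwhere(m[r].any(0))[:,0];M,f,cx,cy=cam('wrist',T);n=c.max()-c.min()+1;d=f*110/n
    p=M@np.array([((c.max()+c.min())/2-cx)/f*d,(r.mean()-cy)/f*d,d,1]);return bx(p[:3]).round(1),n,r.mean()
E
python3 -c "
from h import *
print(bx().round(1),robot.read_state()['ft_force'],barpos())"
```

```text
[-88.2  14.1 125.1] [ 0.58386295 -0.22283168  0.0084993 ] (array([-100.7,    3.4,  147.3]), np.int64(226), np.float64(254.0))
```

Call:
step_arm --pt "0 0 0 -6 0 0 0" --pt "0 0 0 -6 0 -45 0" --pt "0 0 0 0 0 -60 0" --pt "0 0 0 25 8 -55 0" --pt "0 0 0 25 8 -40 0" --pt "0 0 0 27 8 -25 0" --pt "0 0 0 30 8 -10 0" --pt "0 0 0 33 8 3 0" --pt "0 0 0 36 8 16 0" --pt "0 0 0 39 8 29 0"

```text
time: 8.85
tool_pos: [480.7, -46.8, 97.5]
orientation: [-3.141, 0.001, 2.94]
ft_force: [-0.3, -0.1, -0.2]
opening: 0.003
gripper_force: 0.0
```

Call:
step_arm --pt "0 0 0 2 0 12 0" --pt "0 0 0 4 0 22 0" --pt "0 0 0 5 0 30 0" --pt "0 0 0 5 0 36 0" --pt "0 0 0 5 0 39 0" --pt "0 0 0 5 0 39 0"

```text
time: 9.45
tool_pos: [474.8, -45.6, 58.5]
orientation: [-3.141, -0.0, 2.94]
ft_force: [0.4, 0.6, -0.2]
opening: 0.001
gripper_force: 0.0
```

```bash
python3 -c "
from h import *
print(bx().round(1),robot.read_state()['ft_force'],barpos())"
```

```text
[-129.7   22.1   58.5] [ 0.41701596  0.60226001 -0.19353326] None
```

```bash
python3 -c "
from h import *
im=robot.camera('wrist');m=bar_px('wrist',im);q=np.argwhere(m)[:,::-1];print(len(q),q.min(0),q.max(0));s=m.sum(1)//255;print([(i,int(s[i])) for i in range(0,420,4) if s[i]>8])
t=robot.camera('scene');m=bar_px('s',t);m[:,:100]=0;m[:,300:]=0;m[:150]=0;q=np.argwhere(m)[:,::-1];print(len(q),q.min(0),q.max(0))
B=boxT(P)
for y in(-55,55):print('open bar scene',proj('scene',B((-131,y,57))),'.87',proj('scene',B((-101,y,147))), 'wrist',proj('wrist',B((-131,y,57))),proj('wrist',B((-101,y,147))))
for c in('scene','top'):
  robot.camera(c);print([(bx(r['point']).round(),r['conf']) for r in robot.find_in(c,'flap_bar')])
"
```

```text
Traceback (most recent call last):
ValueError: zero-size array to reduction operation minimum which has no identity
```

```bash
python3 -c "
from h import *
im=robot.camera('wrist');t=robot.camera('scene');p=robot.camera('top')
o=np.zeros((600,800,3),np.uint8);o[:300,:400]=cv2.resize(im,(400,300));o[:,400:]=cv2.resize(t[100:320,130:277],(400,600));o[300:,:400]=cv2.resize(p[130:280,300:500],(400,300));cv2.imwrite('pics/w5.png',o)
"
```

```text
(no output)
```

View pics/w5.png

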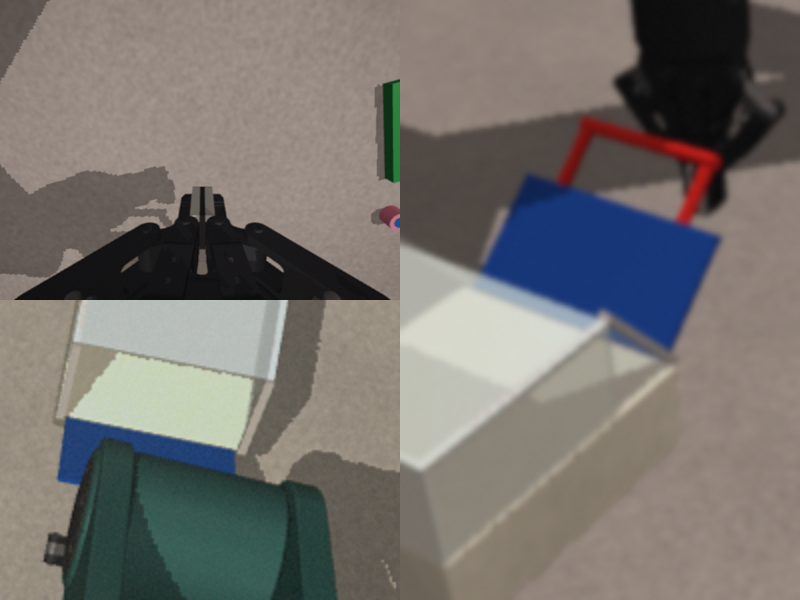

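Picture: the flap hangs at about 45°, but the finger slipped down on the robot side of the bar (scene crop, 705,190). I retreat up and come back directly above the bar.

Call:
step_arm --pt "0 0 0 25 0 0 0" --pt "0 0 0 50 0 -20 0" --pt "0 0 0 50 -18 -70 0" --pt "0 0 0 50 -18 -115 0" --pt "0 0 0 20 -18 -125 0" --pt "0 0 0 -10 -18 -125 0" --pt "0 0 0 -40 -18 -125 0" --pt "0 0 0 -40 -18 -125 0"

```text
time: 10.5
tool_pos: [514.8, -72.5, 184.7]
orientation: [-3.141, 0.005, 2.94]
ft_force: [-0.1, 0.1, 0.9]
opening: -0.005
gripper_force: 0.0
```

```bash
python3 -c "
from h import *
print(bx().round(1),robot.read_state()['ft_force'],barpos())"
```

```text
[-85.1   3.7 184.7] [-0.08130938  0.10683963  0.94054024] (array([-99.9,   3.7, 146.1]), np.int64(166), np.float64(210.5))
```

Call:
step_arm --pt "0 0 0 12 0 10 0" --pt "0 0 0 12 0 25 0" --pt "0 0 0 14 0 34 0" --pt "0 0 0 18 0 43 0" --pt "0 0 0 22 0 52 0" --pt "0 0 0 28 0 64 0" --pt "0 0 0 33 0 76 0"

```text
time: 11.25
tool_pos: [477.4, -64.5, 107.3]
orientation: [-3.141, 0.0, 2.94]
ft_force: [0.6, -0.1, 0.3]
opening: -0.002
gripper_force: 0.0
```

```bash
python3 -c "
from h import *
print(bx().round(1),robot.read_state()['ft_force'],barpos())"
```

```text
[-123.4    4.1  107.3] [ 0.61397847 -0.07931784  0.30556358] None
```

The bar shows in neither image, so the flat tip rolled off again. I'll grip the bar instead: retreat, yaw 90°, grasp and lead it down.

Call:
step_arm --pt "0 0 0 30 0 0 0" --pt "0 0 0 45 0 -35 0" --pt "0 0 0 45 0 -80 0.6" --pt "0 0 0 20 0 -105 0.6" --pt "0 0 0 -20 0 -115 0.6" --pt "0 0 0 -20 0 -115 0.6" --pt "0 0 0 -20 0 -115 0.6"

```text
time: 12.0
tool_pos: [498.0, -68.7, 222.9]
orientation: [-3.141, 0.0, 2.94]
ft_force: [0.4, 0.1, -0.5]
opening: 0.601
gripper_force: 0.0
```

```bash
python3 -c "
from h import *
s=robot.read_state();print(bx().round(1),s['qpos'].round(2) if hasattr(s['qpos'],'round') else s['qpos'],s['time'],barpos())"
```

```text
[-102.4    4.   222.9] [-0.27  0.2   1.7  -0.    1.24 -1.64] 12.0 (array([-99.7,   3.7, 144.4]), np.int64(138), np.float64(216.0))
```

Call:
step_arm --pt "0 0 0.157 0 0 0 0.6" --pt "0 0 0.314 0 0 0 0.6" --pt "0 0 0.471 0 0 0 0.6" --pt "0 0 0.628 0 0 0 0.6" --pt "0 0 0.785 0 0 0 0.6" --pt "0 0 0.942 0 0 0 0.6" --pt "0 0 1.1 0 0 0 0.6" --pt "0 0 1.256 0 0 0 0.6" --pt "0 0 1.413 0 0 0 0.6" --pt "0 0 1.57 0 0 0 0.6"

```text
time: 13.05
tool_pos: [495.5, -68.0, 221.8]
orientation: [-3.139, -0.0, 1.434]
ft_force: [0.6, 0.1, 0.3]
opening: 0.601
gripper_force: 0.0
```

Call:
step_arm --pt "0 0 0.07 0 0 0 0.6" --pt "0 0 0.07 0 0 0 0.6"

```text
time: 13.25
tool_pos: [495.7, -68.1, 221.9]
orientation: [-3.139, -0.0, 1.369]
ft_force: [-0.3, -0.7, -0.2]
opening: 0.598
gripper_force: 0.0
```

```bash
python3 -c "
from h import *
print(bx().round(1),tool_delta(boxT(P)((-100,4,132)),np.pi/2+P[2]),robot.read_state()['opening'])"
```

```text
[-104.8    4.2  221.9] (array([-0.003, -0.   , -0.001]), array([-0.2,  5. , 89.8])) 0.5984158824942322
```

Call:
step_arm --pt "0 0 0 0 5 40 0.45" --pt "0 0 0 0 5 75 0.45" --pt "0 0 0 0 5 88 0.45" --pt "0 0 0 0 5 88 0.3" --pt "0 0 0 0 5 88 0" --pt "0 0 0 0 5 88 0" --pt "0 0 0 0 5 88 0" --pt "0 0 0 0 5 88 0"

```text
time: 14.05
tool_pos: [503.1, -69.7, 135.6]
orientation: [3.14, 0.0, 1.37]
ft_force: [0.8, -0.4, -0.3]
opening: -0.001
gripper_force: 0.0
```

```bash
python3 -c "
from h import *
s=robot.read_state();print(bx().round(1),s['ft_force'],s['opening'],s['gripper_force'],s['orientation'])"
```

```text
[-97.2   4.  135.6] [ 0.77902869 -0.36023705 -0.28391386] -0.0011662093648106176 0.0 [3.13978688e+00 2.09424672e-04 1.36999079e+00]
```

```bash
python3 -c "
from h import *
B=boxT(P)
print('seen (199.1,145.8) (246.9,157.9)')
for a in np.arange(-.3,-1.6,-.1): print(round(a,1),[proj('scene',B((131*np.sin(a),y,60+131*np.cos(a)))).round(1).tolist() for y in(-55,55)])
print('finger tip', proj('scene',robot.read_state()['tool_pos']))
t=robot.camera('scene');p=robot.camera('top');w=robot.camera('wrist')
for n,im,c in(('scene',t,(100,300,120,280)),('top',p,(130,320,300,480)),('wrist',w,(0,420,0,560))):
  m=bar_px('',im);s=np.zeros_like(m);s[c[0]:c[1],c[2]:c[3]]=m[c[0]:c[1],c[2]:c[3]];q=np.argwhere(s)[:,::-1].astype(np.float32);print(n,len(q), cv2.boxPoints(cv2.minAreaRect(q)).round(1).tolist() if len(q)>5 else '')
o=np.zeros((600,800,3),np.uint8);o[:300,:400]=cv2.resize(w,(400,300));o[:,400:]=cv2.resize(t[100:320,130:277],(400,600));cv2.imwrite('pics/w6.png',o)
"
```

```text
seen (199.1,145.8) (246.9,157.9)
-0.3 [[170.1, 138.1], [220.8, 153.1]]
-0.4 [[175.3, 137.6], [225.6, 152.4]]
-0.5 [[180.2, 137.9], [230.1, 152.5]]
-0.6 [[184.9, 138.8], [234.4, 153.3]]
-0.7 [[189.3, 140.5], [238.4, 154.8]]
-0.8 [[193.3, 142.8], [242.0, 157.1]]
-0.9 [[196.9, 145.6], [245.2, 159.9]]
-1.0 [[200.2, 149.0], [248.1, 163.3]]
-1.1 [[203.1, 152.9], [250.6, 167.3]]
-1.2 [[205.6, 157.3], [252.7, 171.7]]
-1.3 [[207.6, 162.0], [254.3, 176.5]]
-1.4 [[209.2, 167.1], [255.6, 181.7]]
-1.5 [[210.4, 172.5], [256.4, 187.2]]
finger tip [220.68927906 157.19682526]
scene 407 [[188.10000610351562, 165.6999969482422], [196.39999389648438, 140.39999389648438], [247.0, 156.89999389648438], [238.8000030517578, 182.1999969482422]]
top 174 [[339.70001220703125, 242.60000610351562], [343.1000061035156, 221.5], [362.8999938964844, 224.6999969482422], [359.6000061035156, 245.6999969482422]]
wrist 2612 [[271.0, 160.0], [342.0, 160.0], [342.0, 354.0], [271.0, 354.0]]
```

View pics/w6.png

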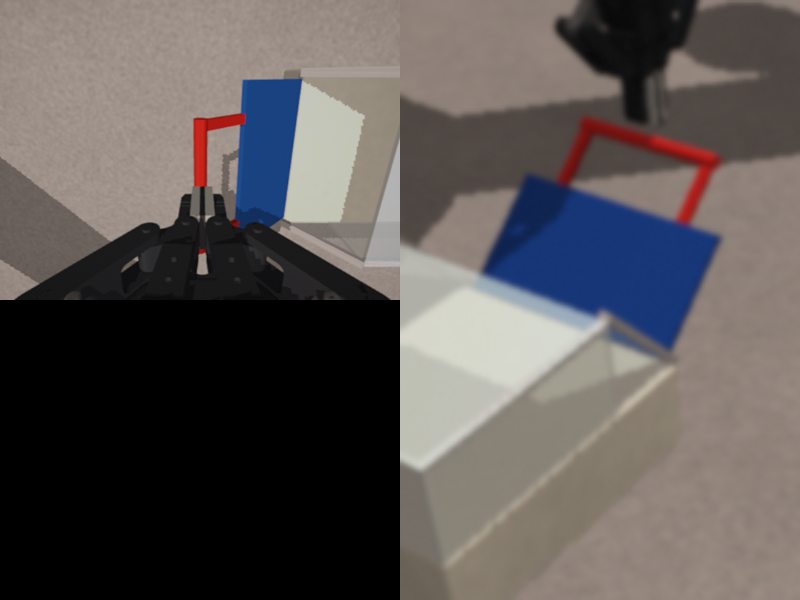

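```bash
python3 -c "
from h import *
for p,s in(((686.2,-97,148.3),(145.4,187.9)),((474.8,-45.6,58.5),(242,176)),((503.1,-69.7,135.6),(222,144.7)),((598.6,-79,171.1),(110+215/2.797,100+148/2.8))):
  print(proj('scene',p).round(1),s,proj('scene',np.array(p)+[0,0,15]).round(1))
print(cam('wrist')[0]-0,robot.camera_info('wrist')['hand_eye'],proj('wrist',robot.read_state()['tool_pos']))
"
```

```text
[151.2 202.2] (145.4, 187.9) [149.6 194. ]
[242.3 187.7] (242, 176) [241.7 181. ]
[220.7 157.2] (222, 144.7) [219.9 149.8]
[187.7 164.2] (186.86807293528778, 152.85714285714286) [186.5 156.1]
[[ 9.79784703e-01 -1.89915757e-01 -6.28803697e-02  5.19088336e+02]
 [-2.00054276e-01 -9.29384288e-01 -3.10198536e-01  1.17377466e+01]
 [ 4.71562211e-04  3.16507268e-01 -9.48589968e-01  3.00138901e+02]
 [ 0.00000000e+00  0.00000000e+00  0.00000000e+00  1.00000000e+00]] [[-5.20083098e-04 -9.48641897e-01 -3.16351515e-01  8.29665346e+01]
 [ 9.99999819e-01 -3.97772277e-04 -4.51205542e-04 -2.33147427e-02]
 [ 3.02196619e-04 -3.16351692e-01  9.48641932e-01 -1.65023291e+02]
 [ 0.00000000e+00  0.00000000e+00  0.00000000e+00  1.00000000e+00]] [283.09320476 259.41421412]
```

Picture: the closed fingertip ends at about (650,122) in the scene crop, just above the bar at (660,140). Four views agree that the real tips end about 22 mm short of the reported TCP. That explains the earlier misses. I go 24 mm deeper and grip.

Call:
step_arm --pt "0 0 0 0 -2 -8 0.45" --pt "0 0 0 0 -2 -8 0.45" --pt "0 0 0 0 -2 0 0.45" --pt "0 0 0 0 -2 12 0.45" --pt "0 0 0 0 -2 22 0.45" --pt "0 0 0 0 -2 24 0.3" --pt "0 0 0 0 -2 24 0" --pt "0 0 0 0 -2 24 0" --pt "0 0 0 0 -2 24 0" --pt "0 0 0 0 -2 24 0"

```text
time: 15.2
tool_pos: [501.8, -69.4, 110.8]
orientation: [3.139, 0.0, 1.37]
ft_force: [5.8, -0.2, -9.1]
opening: 0.091
gripper_force: 58.3
```

```bash
python3 -c "
from h import *
s=robot.read_state();print(bx().round(1),s['ft_force'],s['opening'],s['gripper_force'],s['orientation'])"
```

```text
[-98.5   4.1 110.8] [ 5.76487232 -0.16669061 -9.07514785] 0.09070045224006251 58.31274747848511 [3.13939366e+00 2.72642146e-05 1.36960592e+00]
```

Call:
step_arm --pt "0 0 0 0 -5 7 0" --pt "0 0 0 0 -10 15 0" --pt "0 0 0 0 -17 27 0" --pt "0 0 0 0 -22 38 0" --pt "0 0 0 0 -26 51 0" --pt "0 0 0 0 -29 64 0" --pt "0 0 0 0 -31 77 0" --pt "0 0 0 0 -31 86 0" --pt "0 0 0 0 -31 93 0" --pt "0 0 0 0 -31 96 0"

```text
time: 16.2
tool_pos: [472.1, -63.7, 19.4]
orientation: [3.137, 0.001, 1.37]
ft_force: [-16.4, 4.5, 102.2]
opening: 0.087
gripper_force: 76.1
```

```bash
python3 -c "
from h import *
s=robot.read_state();print(bx().round(1),s['ft_force'],s['opening'],s['gripper_force'],s['orientation'])
t=robot.camera('scene');m=bar_px('',t);m[:100]=0;m[300:]=0;m[:,:120]=0;m[:,280:]=0;q=np.argwhere(m)[:,::-1].astype(np.float32);print(cv2.boxPoints(cv2.minAreaRect(q)).round(1).tolist())
B=boxT(P);print([proj('scene',B((-131,y,57))).round(1).tolist() for y in(-55,55)])"
```

```text
[-128.7    3.8   19.4] [-16.40810045   4.54745237 102.16736628] 0.0874616703290434 76.08846545219421 [3.13669159e+00 9.14300184e-04 1.37033814e+00]
[[200.8000030517578, 187.60000610351562], [206.0, 172.39999389648438], [258.8999938964844, 190.39999389648438], [253.6999969482422, 205.60000610351562]]
[[211.1, 177.7], [256.9, 192.7]]
```

The hinge stop is reached with 102 N upward, so I relieve it at once and release.

Call:
step_arm --pt "0 0 0 0 0 -4 0" --pt "0 0 0 0 0 -6 0.1" --pt "0 0 0 0 0 -6 0.4" --pt "0 0 0 0 0 -6 0.4" --pt "0 0 0 0 0 -6 0.4" --pt "0 0 0 0 -3 -30 0.4" --pt "0 0 0 0 -3 -75 0.4" --pt "0 0 0 0 -3 -120 0.4" --pt "0 0 0 0 -3 -165 0.4" --pt "0 0 0 0 -3 -165 0.4"

```text
time: 17.25
tool_pos: [470.6, -63.3, 184.7]
orientation: [3.133, 0.001, 1.37]
ft_force: [1.2, -0.4, -0.8]
opening: 0.399
gripper_force: 0.0
```

```bash
python3 -c "
from h import *
s=robot.read_state();print(bx().round(1),s['ft_force'],s['opening'],s['qpos'],s['time'])
im=robot.camera('wrist');m=bar_px('',im);q=np.argwhere(m);T=T_tool()
B=boxT(P)
print([proj('wrist',B((-131,y,57)),T).round(1).tolist() for y in(-55,55)])
m=m[:230];c=m.sum(0)//255;r=np.argwhere(c>40)[:,0];print(r, np.argwhere(m[:,r].any(1)).min() if len(r) else '')
h=cv2.cvtColor(im,cv2.COLOR_BGR2HSV);mb=cv2.inRange(h,(105,120,60),(130,255,255));c=max(cv2.findContours(mb,0,2)[0],key=cv2.contourArea);print(cv2.approxPolyDP(c,4,True)[:,0].tolist())
print([proj('wrist',B((x,y,60)),T).round(1).tolist() for x,y in((0,80),(0,-80),(-86,-80),(-86,80))])
print(tool_delta((506,211,190),np.pi/2))
"
```

```text
[-130.3    3.9  184.7] [ 1.21891231 -0.42801525 -0.84048188] 0.39863442678535516 [-2.79204403e-01  1.99578133e-01  1.80916420e+00 -1.77271284e-04
  1.12381458e+00 -7.82902549e-02] 17.25
[[283.6, 255.8], [283.5, 142.8]]
[279 280 281 282 283 284 285 286 287] 139
[[337, 109], [328, 260], [346, 274], [410, 274], [435, 110]]
[[437.5, 113.1], [413.6, 279.2], [328.3, 279.5], [336.5, 113.2]]
(array([ 0.005,  0.001, -0.201]), array([275.7, -18.2,  -8.2]))
```

The flap is down and level; its outline matches the model within about 3 px. Now to the brass cell.

Call:
step_arm --pt "0 0 -0.12 138 -9 0 0.6" --pt "0 0 -0.25 276 -18 20 0.6" --pt "0 0 -0.25 276 -18 20 0.6" --pt "0 0 -0.25 276 -18 20 0.6" --pt "0 0 -0.25 276 -18 20 0.6" --pt "0 0 -0.25 276 -18 20 0.6" --pt "0 0 -0.25 276 -18 20 0.6" --pt "0 0 -0.25 276 -18 20 0.6"

```text
time: 18.1
tool_pos: [502.8, 211.5, 157.6]
orientation: [-3.137, 0.002, 1.622]
ft_force: [0.0, 0.6, 1.2]
opening: 0.603
gripper_force: 0.0
```

```bash
python3 -c "
from h import *
P[1]+=3;json.dump(P,open('box.json','w'))
T=T_tool();im=robot.camera('wrist');cv2.imwrite('pics/w7.png',im);print(T[:3,3],robot.read_state()['orientation'])
print([(np.round(r['point'],1).tolist(),round(r['conf'],2),proj('wrist',r['point'],T).round().tolist()) for r in robot.find_in('wrist','brass_cell')])
h=cv2.cvtColor(im,cv2.COLOR_BGR2HSV);m=cv2.inRange(h,(10,90,70),(28,255,255));m=cv2.morphologyEx(m,cv2.MORPH_CLOSE,np.ones((9,9)))
for c in cv2.findContours(m,0,2)[0]:
  if cv2.contourArea(c)>80: (u,v),r=cv2.minEnclosingCircle(c);print(u,v,r,onz('wrist',u,v,22,T).round(1))
g=cv2.inRange(h,(45,120,40),(75,255,255));n,l,st,ce=cv2.connectedComponentsWithStats(g);print(st[1:][st[1:,4]>500])
"
```

```text
[502.82597159 211.49594026 157.61758147] [-3.13795747e+00  1.44371753e-03  1.62034108e+00]
[([579.6, 152.0, 16.4], 0.95, [354.0, 253.0]), ([507.7, 212.2, 22.7], 0.77, [288.0, 195.0])]
287.4233703613281 190.6569366455078 13.111818313598633 [506.6 216.3  22. ]
558.5 194.0 24.005306243896484 [766.2 226.4  22. ]
514.1552734375 167.18634033203125 31.242048263549805 [716.7 249.8  22. ]
[[  207   111   106   148 12721]]
```

View pics/w7.png

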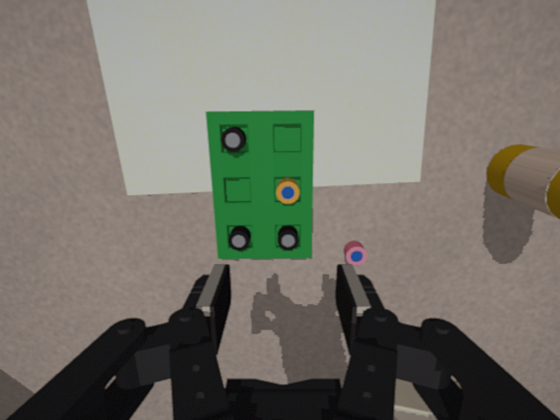

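Picture: the brass cell with blue glass is in its pocket at (288,192), with dark cells at (233,140), (240,239) and (288,238) and the pink decoy at (355,255). The closing line runs along columns, so no neighbour is in the way. I descend to the cell.

Call:
step_arm --pt "0 0 0 1 4 45 0.5" --pt "0 0 0 1 4 90 0.5" --pt "0 0 0 1 4 130 0.5" --pt "0 0 0 1 4 148 0.5" --pt "0 0 0 1 4 152 0.5" --pt "0 0 0 1 4 152 0.5"

```text
time: 18.8
tool_pos: [508.3, 211.7, 7.4]
orientation: [-3.14, 0.001, 1.618]
ft_force: [0.3, 0.4, 0.3]
opening: 0.501
gripper_force: 0.0
```

Call:
step_arm --pt "0 0 0 0 0 3 0.5" --pt "0 0 0 0 0 6 0.5" --pt "0 0 0 0 0 6 0.5"

```text
time: 19.1
tool_pos: [509.1, 212.9, 2.4]
orientation: [3.14, -0.0, 1.62]
ft_force: [-0.5, 0.4, 0.7]
opening: 0.502
gripper_force: 0.0
```

```bash
python3 -c "
from h import *
s=robot.read_state();print(s['tool_pos'],s['ft_force'],s['time'],s['opening'])
T=T_tool();im=robot.camera('wrist');h=cv2.cvtColor(im,cv2.COLOR_BGR2HSV);m=cv2.inRange(h,(10,90,70),(28,255,255));m=cv2.morphologyEx(m,cv2.MORPH_CLOSE,np.ones((15,15)));m[:,400:]=0;m[:,:150]=0
for c in cv2.findContours(m,0,2)[0]:
  if cv2.contourArea(c)>80: print(cv2.boundingRect(c));(u,v),r=cv2.minEnclosingCircle(c);print(u,v,r,onz('wrist',u,v,22,T).round(1))
t=robot.camera('scene');print(proj('scene',T[:3,3]),proj('scene',T[:3,3]+[0,0,22]))
robot.camera('top');print([np.round(r['point'],1).tolist() for r in robot.find_in('top','brass_cell')])
"
```

```text
[509.14799929 212.9109227    2.37955614] [-0.51855858  0.37708402  0.68146271] 19.1 0.5020995773856088
(256, 243, 45, 50)
278.0 267.0 25.298320770263672 [506.7 218.4  22. ]
[369.18874795 248.54451161] [370.02357273 238.73623358]
[[584.4, 145.4, 18.2]]
```

Call:
step_arm --pt "0 0 0 3 -2 3 0.5" --pt "0 0 0 3 -2 6 0.5" --pt "0 0 0 3 -2 8 0.5" --pt "0 0 0 3 -2 8 0.5"

```text
time: 19.7
tool_pos: [506.0, 215.7, -6.8]
orientation: [-3.141, 0.0, 1.62]
ft_force: [-0.5, -0.4, -0.1]
opening: 0.5
gripper_force: 0.0
```

Call:
step_arm --pt "0 0 0 0 0 2 0.5" --pt "0 0 0 0 0 4 0.5" --pt "0 0 0 0 0 4 0.5"

```text
time: 20.0
tool_pos: [506.3, 215.6, -10.6]
orientation: [-3.141, 0.0, 1.62]
ft_force: [0.4, -0.3, -0.4]
opening: 0.5
gripper_force: 0.0
```

Call:
step_arm --pt "0 0 0 0 0 0 0.35" --pt "0 0 0 0 0 0 0.2" --pt "0 0 0 0 0 0 0.1" --pt "0 0 0 0 0 0 0.1" --pt "0 0 0 0 0 0 0.1"

```text
time: 20.5
tool_pos: [506.5, 215.7, -10.0]
orientation: [3.141, 0.0, 1.62]
ft_force: [-1.1, -1.1, 6.1]
opening: 0.219
gripper_force: 58.7
```

```bash
python3 -c "
from h import *
s=robot.read_state();print(s['tool_pos'],s['ft_force'],s['time'],s['opening'],s['gripper_force'])
T=T_tool();t=robot.camera('scene');print(proj('scene',T[:3,3]+[0,0,22]))
o=cv2.resize(t[190:270,320:420],None,fx=8,fy=7,interpolation=cv2.INTER_CUBIC);cv2.imwrite('pics/w8.png',o)
"
```

```text
[506.47217554 215.73119788 -10.02559622] [-1.06375903 -1.1037331   6.12414316] 20.5 0.21850925507887115 58.73219132423401
[371.4586991  243.72642622]
```

Gripped at opening 0.22 with 59 N, and the light tray contact confirms the 22 mm tip offset. Lift.

Call:
step_arm --pt "0 0 0 0 0 -10 0.1" --pt "0 0 0 0 0 -25 0.1" --pt "0 0 0 0 0 -55 0.1" --pt "0 0 0 0 0 -95 0.1" --pt "0 0 0 0 0 -130 0.1" --pt "0 0 0 0 0 -130 0.1"

```text
time: 21.15
tool_pos: [510.3, 217.0, 125.0]
orientation: [3.132, -0.002, 1.62]
ft_force: [1.1, 0.4, 0.2]
opening: 0.218
gripper_force: 58.7
```

```bash
python3 -c "
from h import *
s=robot.read_state();print(s['opening'],s['gripper_force'],s['qpos'])
print(tool_delta(boxT(P)((-45,0,100)),np.pi+P[2]))
robot.camera('top');robot.camera('scene')
for c in('top','scene'):
  print([(np.round(r['point'],1).tolist(),r['conf']) for r in robot.find_in(c,'dark_cell_a')])
"
```

```text
0.2180753288791447 58.707700967788696 [ 2.77440789e-01  3.80079662e-01  1.71363056e+00 -2.59618054e-05
  1.03813348e+00  2.28343706e-01]
(array([ 0.01 ,  0.004, -1.321]), array([-299.8,   28.2,   24.6]))
[([462.4, 162.9, 20.4], 0.47), ([511.2, 164.3, 18.9], 0.39)]
[([464.0, 163.1, 21.2], 0.57), ([520.8, 165.0, 21.7], 0.48), ([459.1, 261.9, 21.0], 0.42)]
```

Call:
step_arm --pt "0 0 -0.13 -20 2 0 0.1" --pt "0 0 -0.27 -55 5 0 0.1" --pt "0 0 -0.4 -95 9 0 0.1" --pt "0 0 -0.53 -135 13 0 0.1" --pt "0 0 -0.67 -175 17 0 0.1" --pt "0 0 -0.8 -215 20 0 0.1" --pt "0 0 -0.93 -250 23 0 0.1" --pt "0 0 -1.06 -280 26 0 0.1" --pt "0 0 -1.19 -300 28 0 0.1" --pt "0 0 -1.32 -300 28 0 0.1"

```text
time: 22.35
tool_pos: [548.6, -85.1, 117.9]
orientation: [-3.141, -0.002, 2.942]
ft_force: [-0.0, 0.3, 0.7]
opening: 0.225
gripper_force: 58.7
```

Call:
step_arm --pt "0 0 0 0 0 0 0.1" --pt "0 0 0 0 0 0 0.1" --pt "0 0 0 0 0 0 0.1"

```text
time: 22.65
tool_pos: [548.4, -81.8, 119.0]
orientation: [3.142, -0.002, 2.938]
ft_force: [-0.3, -0.2, 0.3]
opening: 0.221
gripper_force: 58.7
```

```bash
python3 -c "
from h import *
s=robot.read_state();print(s['opening'],s['gripper_force'],bx(),s['orientation'])
print(tool_delta(boxT(P)((-45,0,50)),np.pi+P[2]))
T=T_tool();im=robot.camera('wrist');B=boxT(P)
h=cv2.cvtColor(im,cv2.COLOR_BGR2HSV);mb=cv2.inRange(h,(105,120,60),(130,255,255));c=max(cv2.findContours(mb,0,2)[0],key=cv2.contourArea);print(cv2.approxPolyDP(c,4,True)[:,0].tolist())
print([proj('wrist',B((x,y,60)),T).round(1).tolist() for x,y in((0,80),(0,-80),(-86,-80),(-86,80))])
m=bar_px('',im);r=np.argwhere(m.sum(1)//255>60)[:,0];print(r,[proj('wrist',B((-131,y,57)),T).round(1).tolist() for y in(-55,55)]);cc=np.argwhere(m[r].any(0));print(cc.min(),cc.max())
"
```

```text
0.22083955349461637 58.66223394870758 [-49.74991909  -1.74057833 118.95950326] [ 3.14150720e+00 -1.69756343e-03  2.93797369e+00]
(array([ 0.   , -0.002, -0.003]), array([-4.9,  1.8, 69. ]))
[[171, 177], [184, 282], [231, 282], [238, 271], [246, 271], [250, 260], [263, 265], [279, 255], [302, 265], [316, 260], [319, 270], [327, 271], [334, 282], [385, 282], [395, 176]]
[[385.2, 280.6], [181.5, 281.3], [169.0, 173.2], [396.9, 172.3]]
[102 103 104 105 106 107 108 109 110 111 112 113 114 115] [[200.2, 105.6], [365.1, 104.9]]
201 367
```

Call:
step_arm --pt "0 0 0 0 0 30 0.1" --pt "0 0 0 0 0 58 0.1" --pt "0 0 0 0 0 68 0.1" --pt "0 0 0 0 0 71 0.1" --pt "0 0 0 0 0 72 0.1" --pt "0 0 0 0 0 72 0.1"

```text
time: 23.3
tool_pos: [550.0, -82.7, 48.7]
orientation: [-3.141, 0.002, 2.94]
ft_force: [0.9, -0.1, -0.6]
opening: 0.223
gripper_force: 58.7
```

Call:
step_arm --pt "0 0 0 0 0 1 0.1" --pt "0 0 0 0 0 2 0.1" --pt "0 0 0 0 0 2 0.1"

```text
time: 23.6
tool_pos: [549.3, -82.6, 46.1]
orientation: [-3.141, 0.001, 2.94]
ft_force: [0.6, -0.3, -0.9]
opening: 0.216
gripper_force: 58.7
```

Call:
step_arm --pt "0 0 0 0 0 1 0.1" --pt "0 0 0 0 0 2 0.1" --pt "0 0 0 0 0 2 0.1"

```text
time: 23.9
tool_pos: [549.2, -82.6, 44.0]
orientation: [-3.141, 0.0, 2.94]
ft_force: [-1.0, -0.3, 3.1]
opening: 0.217
gripper_force: 59.0
```

Call:
step_arm --pt "0 0 0 0 0 0.5 0.1" --pt "0 0 0 0 0 1 0.1" --pt "0 0 0 0 0 1 0.1"

```text
time: 24.2
tool_pos: [549.3, -82.6, 43.8]
orientation: [-3.141, 0.001, 2.94]
ft_force: [-3.6, 1.1, 11.9]
opening: 0.221
gripper_force: 59.9
```

Contact at 12 N. Ease off, open, and rise.

Call:
step_arm --pt "0 0 0 0 0 -1 0.1" --pt "0 0 0 0 0 -1 0.22" --pt "0 0 0 0 0 -1 0.3" --pt "0 0 0 0 0 -1 0.45" --pt "0 0 0 0 0 -1 0.45" --pt "0 0 0 0 0 -15 0.45" --pt "0 0 0 0 0 -50 0.45" --pt "0 0 0 45 0 -50 0.11" --pt "0 0 0 45 0 -50 0.11" --pt "0 0 0 45 0 -50 0.11"

```text
time: 25.2
tool_pos: [503.4, -73.0, 92.5]
orientation: [3.142, -0.001, 2.94]
ft_force: [0.7, -1.1, 0.3]
opening: 0.11
gripper_force: 0.0
```

```bash
cat > cellpos.py <<'E'
from h import *
def cell(z=76):
    T=T_tool();s=robot.read_state();out=[]
    for c in('wrist','top','scene'):
        im=robot.camera(c);h=cv2.cvtColor(im,cv2.COLOR_BGR2HSV);m=cv2.inRange(h,(10,90,70),(28,255,255));m=cv2.morphologyEx(m,cv2.MORPH_CLOSE,np.ones((9,9) if c=='wrist' else (5,5)))
        for k in cv2.findContours(m,0,2)[0]:
            if cv2.contourArea(k)<12: continue
            x,y,w,g=cv2.boundingRect(k);q=bx(onz(c,x+w/2-.5,y+g/2-.5,z,T))
            if -150<q[0]<150 and abs(q[1])<90: out.append((c,(x,y,w,g),q.round(1).tolist()))
        out.append([(c,bx(r['point']).round().tolist(),round(r['conf'],2)) for r in robot.find_in(c,'brass_cell')])
    print(bx().round(1),s['opening'],s['ft_force'],s['time']);print(*out,sep='\n')
if __name__=="__main__":cell()
E
python3 cellpos.py
```

```text
[-93.1  -2.3  92.6] 0.11012044677393083 [ 0.72244709 -1.06166799  0.29999123] 25.2
('wrist', (272, 287, 23, 40), [-51.6, -0.5, 76.0])
[('wrist', [-54.0, -3.0, 75.0], 0.89), ('wrist', [-64.0, 216.0, 13.0], 0.77)]
[]
('scene', (200, 195, 12, 12), [-39.0, 4.4, 76.0])
[('scene', [-42.0, 2.0, 70.0], 0.56)]
```

The cell stands at box (-50,-2). I tilt the tool slightly so its body stays clear of the roof, lower behind the cell, and push with the two tips as a cradle.

Call:
step_arm --pt "0 -0.14 0 2 0 15 0.11" --pt "0 -0.2 0 2 0 40 0.11" --pt "0 -0.2 0 2 0 48 0.11" --pt "0 -0.2 0 2 0 48 0.11" --pt "0 -0.2 0 0 0 48 0.11"

```text
time: 26.0
tool_pos: [507.1, -74.1, 45.3]
orientation: [-3.141, 0.2, 2.94]
ft_force: [0.3, -0.5, -0.3]
opening: 0.108
gripper_force: 0.0
```

```bash
python3 cellpos.py; python3 -c "
from h import *
T=T_tool();tip=T[:3,3]-22*T[:3,2];print('tip',bx(tip).round(1),'front',bx(tip-11*T[:3,0]).round(1),'rear',bx(tip+11*T[:3,0]).round(1))"
```

```text
[-92.8  -2.3  45.3] 0.10840764924169437 [ 0.29840226 -0.49230764 -0.25869379] 26.0
('wrist', (264, 322, 38, 48), [-56.0, -1.1, 76.0])
[('wrist', [-53.0, -6.0, 75.0], 0.76), ('wrist', [-88.0, -3.0, 58.0], 0.33)]
('top', (366, 215, 13, 12), [-45.8, -2.5, 76.0])
[('top', [-49.0, -7.0, 80.0], 0.64), ('top', [-60.0, 225.0, 20.0], 0.42)]
('scene', (201, 195, 11, 12), [-39.5, 5.2, 76.0])
[('scene', [-55.0, 227.0, 14.0], 0.69), ('scene', [-40.0, 2.0, 75.0], 0.55)]
tip [-97.2  -2.3  66.9] front [-86.5  -2.3  69.1] rear [-108.    -2.3   64.7]
```

Call:
step_arm --pt "0 0 0 -9 0 5 0.11" --pt "0 0 0 -16 0 6.5 0.11" --pt "0 0 0 -23 0 7.9 0.11" --pt "0 0 0 -30 0 9.3 0.11" --pt "0 0 0 -37 0 10.7 0.11" --pt "0 0 0 -44 0 12.1 0.11" --pt "0 0 0 -51 0 13.5 0.11" --pt "0 0 0 -58 0 14.9 0.11" --pt "0 0 0 -65 0 16.4 0.11" --pt "0 0 0 -70 0 17.4 0.11"

```text
time: 27.3
tool_pos: [576.5, -88.2, 41.6]
orientation: [-3.141, 0.2, 2.94]
ft_force: [-0.5, 0.1, -1.0]
opening: 0.111
gripper_force: 0.1
```

```bash
python3 cellpos.py; python3 -c "
from h import *
T=T_tool();tip=T[:3,3]-22*T[:3,2];print('tip',bx(tip).round(1),'front',bx(tip-11*T[:3,0]).round(1),'rear',bx(tip+11*T[:3,0]).round(1))"
```

```text
[-22.4  -2.3  41.4] 0.11137619027530424 [-0.47392352  0.07612733 -1.00290324] 27.3
('wrist', (271, 331, 25, 8), [1.6, -0.8, 76.0])
('wrist', (272, 286, 23, 33), [-21.0, -0.8, 76.0])
[('wrist', [-15.0, -3.0, 74.0], 0.82)]
[('top', [-57.0, 229.0, 18.0], 0.5)]
('scene', (189, 204, 10, 10), [-8.6, 2.2, 76.0])
[('scene', [-53.0, 31.0, 57.0], 0.45), ('scene', [-56.0, 232.0, 12.0], 0.44)]
tip [-26.7  -2.3  63. ] front [-16.   -2.3  65.2] rear [-37.5  -2.3  60.8]
```

Call:
step_arm --pt "0 0 0 -6 0 0.2 0.11" --pt "0 0 0 -12 0 1.4 0.11" --pt "0 0 0 -18 0 2.6 0.11" --pt "0 0 0 -24 0 3.8 0.11" --pt "0 0 0 -29 0 4.8 0.11" --pt "0 0 0 -32 0 5.4 0.11" --pt "0 0 0 -32 0 5.4 0.11"

```text
time: 28.3
tool_pos: [608.0, -94.6, 42.6]
orientation: [-3.141, 0.2, 2.94]
ft_force: [-0.4, -0.3, 0.4]
opening: 0.108
gripper_force: 0.0
```

```bash
python3 cellpos.py; python3 -c "
from h import *
T=T_tool();tip=T[:3,3]-22*T[:3,2];print('tip',bx(tip).round(1),'front',bx(tip-11*T[:3,0]).round(1),'rear',bx(tip+11*T[:3,0]).round(1))"
```

```text
[10.3 -2.3 42.6] 0.10835784952901732 [-0.44093847 -0.26951951  0.35229785] 28.3
('wrist', (271, 330, 25, 8), [34.3, -0.9, 76.0])
('wrist', (272, 285, 23, 33), [11.6, -0.8, 76.0])
[('wrist', [18.0, -1.0, 73.0], 0.75)]
[('top', [-61.0, 229.0, 16.0], 0.45)]
[('scene', [-55.0, 229.0, 14.0], 0.56)]
tip [ 5.9 -2.3 64.2] front [16.7 -2.4 66.4] rear [-4.9 -2.3 62. ]
```

```bash
python3 -c "
from h import *
T=T_tool();im=robot.camera('wrist');h=cv2.cvtColor(im,cv2.COLOR_BGR2HSV)
for u in(274,283,292):
  col=h[270:370,u];print(u,[(270+i,*map(int,col[i])) for i in range(0,100,4)])
for v in(285,300,318,330,338,345,355): print(v,bx(onz('wrist',283,v,76,T)).round(1)[0],bx(onz('wrist',283,v,60,T)).round(1)[0])
t=robot.camera('scene');h=cv2.cvtColor(t,cv2.COLOR_BGR2HSV)
B=boxT(P)
for c in(15,20,25,30,35): print(c,proj('scene',B((c,-1,76))).round(1))
u0,v0=174,196;print(t[196:232:2,160:200:3].tolist() and '')
m=cv2.inRange(h,(100,80,60),(130,255,255));print([(cv2.boundingRect(k)) for k in cv2.findContours(m[150:250,140:260],0,2)[0] if cv2.contourArea(k)>2])
m=cv2.inRange(h,(8,50,60),(30,255,255));print([(cv2.boundingRect(k)) for k in cv2.findContours(m[150:250,140:260],0,2)[0] if cv2.contourArea(k)>8])
"
```

```text
274 [(270, 18, 40, 173), (274, 18, 38, 173), (278, 17, 38, 173), (282, 17, 39, 168), (286, 17, 39, 169), (290, 17, 175, 128), (294, 17, 172, 129), (298, 18, 173, 128), (302, 18, 171, 133), (306, 18, 172, 141), (310, 19, 168, 194), (314, 21, 157, 235), (318, 14, 104, 205), (322, 107, 187, 198), (326, 106, 189, 197), (330, 107, 190, 199), (334, 20, 158, 237), (338, 19, 81, 234), (342, 30, 18, 233), (346, 30, 19, 233), (350, 30, 18, 231), (354, 30, 20, 222), (358, 17, 36, 184), (362, 17, 36, 183), (366, 17, 36, 182)]
283 [(270, 18, 36, 189), (274, 18, 36, 190), (278, 18, 36, 189), (282, 18, 37, 188), (286, 17, 68, 172), (290, 18, 170, 150), (294, 18, 171, 149), (298, 18, 171, 149), (302, 18, 169, 149), (306, 18, 171, 154), (310, 20, 159, 212), (314, 21, 159, 233), (318, 106, 199, 199), (322, 107, 187, 196), (326, 107, 186, 197), (330, 107, 189, 196), (334, 127, 79, 193), (338, 20, 163, 232), (342, 30, 18, 231), (346, 28, 20, 231), (350, 27, 20, 231), (354, 28, 19, 227), (358, 17, 36, 182), (362, 19, 38, 182), (366, 17, 37, 181)]
292 [(270, 17, 40, 164), (274, 17, 41, 163), (278, 18, 40, 161), (282, 18, 40, 152), (286, 18, 40, 154), (290, 16, 171, 109), (294, 17, 165, 108), (298, 17, 169, 115), (302, 16, 165, 116), (306, 17, 172, 126), (310, 18, 172, 148), (314, 21, 155, 235), (318, 17, 115, 212), (322, 107, 190, 197), (326, 107, 189, 196), (330, 108, 177, 199), (334, 21, 158, 236), (338, 20, 62, 234), (342, 27, 21, 234), (346, 28, 19, 233), (350, 30, 19, 231), (354, 30, 19, 230), (358, 17, 36, 183), (362, 17, 36, 182), (366, 17, 37, 180)]
285 0.6 15.3
300 10.0 26.0
318 22.1 39.8
330 30.7 49.7
338 36.7 56.6
345 42.2 62.8
355 50.3 72.0
15 [183.2 214.7]
20 [181.2 216.1]
25 [179.3 217.6]
30 [177.3 219.1]
35 [175.3 220.5]

[(67, 71, 13, 8), (24, 43, 15, 14), (57, 42, 58, 38)]
[]
```

Column 283 shows the cell upright with its top from row 309 to 340. That puts its rear edge at x = 16 and its far edge at 38. Push 8 mm more, then back out.

Call:
step_arm --pt "0 0 0 -4 0 0.8 0.11" --pt "0 0 0 -7 0 1.4 0.11" --pt "0 0 0 -9 0 1.8 0.11" --pt "0 0 0 -9 0 1.8 0.11" --pt "0 0 0 -9 0 1.8 0.11"

```text
time: 29.2
tool_pos: [616.4, -96.3, 42.6]
orientation: [-3.141, 0.2, 2.94]
ft_force: [0.6, 0.4, 0.4]
opening: 0.112
gripper_force: 0.0
```

```bash
python3 -c "
from h import *
s=robot.read_state();T=T_tool();im=robot.camera('wrist');h=cv2.cvtColor(im,cv2.COLOR_BGR2HSV);col=h[270:380,283];print(bx().round(1),s['ft_force'],s['time'])
b=[270+i for i in range(110) if col[i][1]>120];print(b[0],b[-1]);print([bx(onz('wrist',283,b[0],60,T))[0].round(1),bx(onz('wrist',283,b[-1],76,T))[0].round(1)])"
```

```text
[19.7 -2.4 42.6] [0.5815641  0.37633031 0.38045243] 29.2
286 337
[np.float64(25.4), np.float64(45.4)]
```

Call:
step_arm --pt "0 0 0 20 0 -4.5 0.11" --pt "0 0 0 50 0 -11 0.11" --pt "0 0 0 69 0 -18 0.11" --pt "0 0.1 0 60 0 -60 0.4" --pt "0 0.2 0 50 0 -105 0.4" --pt "0 0.2 0 49 0 -140 0.4" --pt "0 0.2 0 49 0 -140 0.4" --pt "0 0.2 0 49 0 -140 0.4"

```text
time: 30.05
tool_pos: [543.1, -81.3, 171.5]
orientation: [-3.141, 0.003, 2.94]
ft_force: [-0.0, 0.1, -0.2]
opening: 0.397
gripper_force: 0.0
```

```bash
python3 cellpos.py; python3 -c "
from h import *
print(robot.read_state()['orientation'],tool_delta(boxT(P)((-131,3,150)),np.pi/2+P[2]))"
```

```text
[-57.4  -2.2 168.7] 0.39675254038786145 [-0.01007568  0.09157127 -0.17319673] 30.05
('wrist', (271, 281, 24, 28), [31.0, -1.2, 76.0])
[('wrist', [-64.0, 225.0, 17.0], 0.9), ('wrist', [32.0, -3.0, 76.0], 0.83)]
('top', (373, 172, 6, 12), [34.6, 5.2, 76.0])
[('top', [31.0, 5.0, 77.0], 0.62)]
[('scene', [-52.0, 232.0, 13.0], 0.7)]
[ 3.14148801e+00 -2.97403026e-03  2.93976747e+00] (array([-0.002, -0.002,  1.569]), array([73.6,  5.1, 18.9]))
```

Call:
step_arm --pt "0 0 0.157 20 3 0 0.4" --pt "0 0 0.314 50 3 0 0.4" --pt "0 0 0.471 74 3 0 0.4" --pt "0 0 0.628 74 3 0 0.4" --pt "0 0 0.785 74 3 0 0.4" --pt "0 0 0.942 74 3 0 0.4" --pt "0 0 1.1 74 3 0 0.4" --pt "0 0 1.256 74 3 0 0.4" --pt "0 0 1.413 74 3 0 0.4" --pt "0 0 1.57 74 3 0 0.4"

```text
time: 31.35
tool_pos: [469.6, -63.1, 169.3]
orientation: [-3.14, -0.0, 1.434]
ft_force: [0.5, 0.8, -0.8]
opening: 0.401
gripper_force: 0.0
```

Call:
step_arm --pt "0 0 0.08 0 0 0 0.4" --pt "0 0 0.08 0 0 0 0.4" --pt "0 0 0.08 0 0 0 0.4"

```text
time: 31.65
tool_pos: [469.8, -63.2, 169.7]
orientation: [-3.141, 0.0, 1.362]
ft_force: [0.3, -0.3, 0.2]
opening: 0.396
gripper_force: 0.0
```

```bash
python3 -c "
from h import *
s=robot.read_state();print(bx().round(1),s['orientation'],s['time'],s['qpos'])
im=robot.camera('wrist');m=bar_px('',im)[:230];c=m.sum(0)//255;r=np.argwhere(c>40)[:,0];T=T_tool();print(r.min(),r.max(),bx(onz('wrist',r.mean(),190,57,T)))
print(tool_delta(boxT(P)((-131,1,22)),np.pi/2+P[2]))"
```

```text
[-130.5    0.8  169.7] [-3.14056145e+00  5.58181248e-05  1.36209499e+00] 31.65 [-2.79535301e-01  2.22261672e-01  1.82213286e+00 -1.44498505e-04
  1.09822279e+00 -7.07680971e-02]
281 289 [-128.67260438   12.21303304   57.        ]
(array([-0.001,  0.   , -0.009]), array([  0.2,  -0.5, 147.7]))
```

Call:
step_arm --pt "0 0 0 0 1 45 0.4" --pt "0 0 0 0 1 90 0.4" --pt "0 0 0 0 1 125 0.4" --pt "0 0 0 0 1 145 0.4" --pt "0 0 0 0 1 147 0.4" --pt "0 0 0 0 1 147 0.2" --pt "0 0 0 0 1 147 0" --pt "0 0 0 0 1 147 0" --pt "0 0 0 0 1 147 0"

```text
time: 32.6
tool_pos: [471.9, -63.7, 24.2]
orientation: [3.14, 0.0, 1.36]
ft_force: [0.1, -0.2, 0.5]
opening: 0.089
gripper_force: 58.8
```

Call:
step_arm --pt "0 0 0 0 0 -12 0" --pt "0 0 0 0 2 -25 0" --pt "0 0 0 0 5 -37 0" --pt "0 0 0 0 9 -50 0" --pt "0 0 0 0 14 -62 0" --pt "0 0 0 0 21 -73 0" --pt "0 0 0 0 28 -84 0" --pt "0 0 0 0 37 -94 0" --pt "0 0 0 0 47 -103 0" --pt "0 0 0 0 57 -110 0"

```text
time: 33.6
tool_pos: [520.5, -73.7, 133.4]
orientation: [-3.129, -0.0, 1.36]
ft_force: [-16.8, 3.7, 15.1]
opening: 0.085
gripper_force: 59.3
```

```bash
python3 -c "
from h import *
s=robot.read_state();print(bx().round(1),s['orientation'],s['ft_force'],s['opening'],s['gripper_force'])"
```

```text
[-78.7   0.6 133.4] [-3.12944257e+00 -1.69545213e-04  1.36047555e+00] [-16.77579133   3.68772938  15.14356154] 0.08509932067523662 59.30731415748596
```

Call:
step_arm --pt "0 0 0 0 11 -7 0" --pt "0 0 0 0 23 -12 0" --pt "0 0 0 0 35 -17 0" --pt "0 0 0 0 48 -20 0" --pt "0 0 0 0 61 -22 0" --pt "0 0 0 0 74 -23 0" --pt "0 0 0 0 87 -22 0" --pt "0 0 0 0 100 -20 0" --pt "0 0 0 0 113 -17 0" --pt "0 0 0 0 125 -12 0"

```text
time: 34.6
tool_pos: [650.5, -100.7, 146.6]
orientation: [3.139, -0.002, 1.36]
ft_force: [1.3, 4.5, 7.2]
opening: 0.085
gripper_force: 65.0
```

Call:
step_arm --pt "0 0 0 0 6 3 0" --pt "0 0 0 0 12 6 0" --pt "0 0 0 0 18 9 0" --pt "0 0 0 0 18 9 0"

```text
time: 35.0
tool_pos: [668.5, -104.4, 136.3]
orientation: [3.14, -0.002, 1.36]
ft_force: [2.3, 4.8, 0.7]
opening: 0.09
gripper_force: 65.5
```

```bash
python3 -c "
from h import *
s=robot.read_state();print(bx().round(1),s['orientation'],s['ft_force'],s['opening'],s['gripper_force'])"
```

```text
[7.240e+01 1.000e-01 1.363e+02] [ 3.13955018e+00 -1.87774716e-03  1.36001421e+00] [2.28254102 4.79507259 0.65370968] 0.09014133891621176 65.54414749145508
```

Call:
step_arm --pt "0 0 0 0 3 2.5 0" --pt "0 0 0 0 5 4 0" --pt "0 0 0 0 5 4 0"

```text
time: 35.3
tool_pos: [673.3, -105.4, 133.0]
orientation: [3.139, -0.002, 1.36]
ft_force: [2.1, 4.5, 3.7]
opening: 0.085
gripper_force: 65.9
```

Call:
step_arm --pt "0 0 0 0 2 1.5 0" --pt "0 0 0 0 4 3 0" --pt "0 0 0 0 4 3 0"

```text
time: 35.6
tool_pos: [677.0, -106.2, 130.2]
orientation: [3.139, -0.002, 1.36]
ft_force: [2.3, 6.0, 5.6]
opening: 0.084
gripper_force: 66.0
```

Call:
step_arm --pt "0 0 0 0 2 1.5 0" --pt "0 0 0 0 3 2.4 0" --pt "0 0 0 0 3 2.4 0"

```text
time: 35.9
tool_pos: [680.0, -106.8, 127.3]
orientation: [3.139, -0.002, 1.36]
ft_force: [1.9, 5.0, 1.7]
opening: 0.089
gripper_force: 66.8
```

Call:
step_arm --pt "0 0 0 0 1 0.8 0" --pt "0 0 0 0 2 1.6 0" --pt "0 0 0 0 2 1.6 0"

```text
time: 36.2
tool_pos: [680.3, -106.9, 126.9]
orientation: [-3.141, -0.002, 1.36]
ft_force: [-4.4, 5.7, 11.8]
opening: 0.088
gripper_force: 67.9
```

Call:
step_arm --pt "0 0 0 0 1 0.8 0" --pt "0 0 0 0 2 1.6 0" --pt "0 0 0 0 2 1.6 0"

```text
time: 36.5
tool_pos: [680.4, -106.9, 126.7]
orientation: [-3.138, -0.002, 1.36]
ft_force: [-12.7, 6.9, 23.3]
opening: 0.089
gripper_force: 69.2
```

```bash
python3 -c "
from h import *
s=robot.read_state();print(bx().round(1),s['ft_force'])
t=robot.camera('scene');m=bar_px('',t);m[:160]=0;m[230:]=0;m[:,:115]=0;m[:,230:]=0
t0=cv2.imread('pics/scene0.png');n=bar_px('',t0);n[:160]=0;n[230:]=0;n[:,:115]=0;n[:,230:]=0
for k in(m,n):
  q=np.argwhere(k)[:,::-1].astype(np.float32);print(len(q),cv2.boxPoints(cv2.minAreaRect(q)).round(1).tolist())"
```

```text
[ 8.460e+01 -1.000e-01  1.267e+02] [-12.71565522   6.90714451  23.29297525]
205 [[119.30000305175781, 182.89999389648438], [121.5999984741211, 176.8000030517578], [189.3000030517578, 203.10000610351562], [186.89999389648438, 209.10000610351562]]
336 [[121.0999984741211, 181.3000030517578], [124.0999984741211, 173.0], [191.89999389648438, 198.10000610351562], [188.89999389648438, 206.3000030517578]]
```

Call:
step_arm --pt "0 0 0 0 -1 -1 0.1" --pt "0 0 0 0 -2 -2 0.3" --pt "0 0 0 0 -2 -2 0.4" --pt "0 0 0 0 -2 -2 0.4" --pt "0 0 0 0 -2 -15 0.4" --pt "0 0 0 0 -2 -55 0.4" --pt "0 0 0 0 -2 -100 0.4" --pt "0 0 0 0 -2 -110 0.4" --pt "0 0 0 0 -2 -110 0.4"

```text
time: 37.45
tool_pos: [682.5, -109.0, 237.2]
orientation: [3.135, 0.001, 1.36]
ft_force: [0.6, -0.2, -0.0]
opening: 0.404
gripper_force: 0.0
```

```bash
python3 -c "
from h import *
s=robot.read_state();T=T_tool();print(bx().round(1),s['ft_force'],s['time'])
im=robot.camera('wrist');m=bar_px('',im)[:230];c=m.sum(0)//255;r=np.argwhere(c>30)[:,0];print(r.min(),r.max(),[bx(onz('wrist',r.mean(),170,z,T))[0].round(1) for z in(162,166)])
t=robot.camera('scene')
t0=cv2.imread('pics/scene0.png')
for k in(bar_px('',t),bar_px('',t0)):
  k[:160]=0;k[230:]=0;k[:,:115]=0;k[:,230:]=0
  q=np.argwhere(k)[:,::-1].astype(np.float32);print(len(q),cv2.boxPoints(cv2.minAreaRect(q)).round(1).tolist())
for c in('top','scene'):
  robot.camera(c)
  print(c,[(bx(r['point']).round().tolist(),round(r['conf'],2)) for r in robot.find_in(c,'brass_cell')],[(np.round(r['point']).tolist(),round(r['conf'],2)) for n in('dark_cell_a','spray') for r in robot.find_in(c,n)])
"
```

```text
[ 87.1  -1.7 237.2] [ 0.61577397 -0.21120551 -0.04278311] 37.45
273 283 [np.float64(84.1), np.float64(84.2)]
328 [[119.0999984741211, 183.5], [121.30000305175781, 177.5], [189.3000030517578, 203.0], [187.0, 209.0]]
336 [[121.0999984741211, 181.3000030517578], [124.0999984741211, 173.0], [191.89999389648438, 198.10000610351562], [188.89999389648438, 206.3000030517578]]
top [([-58.0, 226.0, 16.0], 0.57), ([84.0, 36.0, 127.0], 0.34)] [([510.0, 166.0, 20.0], 0.45), ([637.0, -61.0, 105.0], 0.25), ([717.0, 233.0, 117.0], 0.78), ([685.0, -72.0, 124.0], 0.49)]
scene [([-55.0, 229.0, 15.0], 0.72), ([-204.0, 318.0, 20.0], 0.67), ([149.0, 44.0, 109.0], 0.27)] [([459.0, 259.0, 21.0], 0.5), ([748.0, 245.0, 94.0], 0.55)]
```

The flap is past where it began, against its stop. I move the arm clear and check the cell through the clear roof.

Call:
step_arm --pt "0 0 0 0 0 -30 0.4" --pt "0 0 0 50 -20 -30 0.4" --pt "0 0 0 100 -50 -30 0.4" --pt "0 0 0 150 -80 -30 0.4" --pt "0 0 0 200 -110 -30 0.4" --pt "0 0 0 250 -140 -30 0.4" --pt "0 0 0 290 -140 -30 0.4" --pt "0 0 0 290 -140 -30 0.4"

```text
time: 38.75
tool_pos: [603.1, 208.6, 263.7]
orientation: [-3.141, -0.001, 1.363]
ft_force: [1.4, 0.5, -0.2]
opening: 0.396
gripper_force: 0.0
```

```bash
python3 cellpos.py; python3 -c "
from h import *
from scipy.optimize import least_squares
B=boxT(P)
im=robot.camera('top');h=cv2.cvtColor(im,cv2.COLOR_BGR2HSV);print('bar px pred',[proj('top',B((82,y,162))).round(1).tolist() for y in(-55,55)])
m=bar_px('',im);m[:100]=0;m[:,:330]=0;m[:,460:]=0;m[200:]=0;q=np.argwhere(m)[:,::-1].astype(np.float32);print(cv2.boxPoints(cv2.minAreaRect(q)).round(1).tolist())
print('cell pred',proj('top',B((35,-2,76))),proj('scene',B((35,-2,76))))
for c,w in(('top',(140,210,330,450)),('scene',(180,260,130,240))):
  i=robot.camera(c);hh=cv2.cvtColor(i,cv2.COLOR_BGR2HSV);k=cv2.inRange(hh,(10,70,60),(30,255,255))[w[0]:w[1],w[2]:w[3]];q=np.argwhere(k);print(c,len(q),(q.mean(0)+[w[0],w[2]]) if len(q) else '')
"
```

```text
[-51.6 288.9 263.3] 0.3964637560198189 [ 1.4437312   0.53740295 -0.21575386] 38.75
[('wrist', [-66.0, 229.0, 16.0], 0.8)]
[('top', [-61.0, 227.0, 16.0], 0.52), ('top', [-182.0, 218.0, 21.0], 0.3), ('top', [-165.0, 234.0, 11.0], 0.2)]
[('scene', [-55.0, 229.0, 12.0], 0.52)]
bar px pred [[423.6, 147.5], [359.9, 135.3]]
[[355.6000061035156, 159.89999389648438], [361.1000061035156, 131.6999969482422], [424.6000061035156, 144.0], [419.1000061035156, 172.1999969482422]]
cell pred [379.36947823 178.01857246] [174.90178061 220.37210564]
top 0 
scene 0
```

```bash
python3 -c "
from h import *
t=robot.camera('scene').astype(int);t0=cv2.imread('pics/scene0.png').astype(int)
d=np.abs(t-t0).max(2);k=(d>18).astype(np.uint8);k[:195]=0;k[290:]=0;k[:,:60]=0;k[:,235:]=0
n,l,s,c=cv2.connectedComponentsWithStats(k)
for i in range(1,n):
  if s[i,4]>8: print(s[i],c[i].round(1),t[l==i].mean(0).round(),t0[l==i].mean(0).round())
print(t[214:228:2,168:184:3].tolist())
B=boxT(P)
for x in(25,35,45,60):print(x,proj('scene',B((x,-2,68))).round(1),proj('scene',B((x,-2,60))).round(1))
"
```

```text
[107 195   8   5  17] [109.9 196.6] [147. 155. 157.] [167. 176. 180.]
[ 148  195   87   95 2144] [209.1 249.1] [66. 71. 83.] [101. 105. 115.]
[173 218   6   4  20] [175.4 219.6] [167. 164. 157.] [174. 181. 181.]
[171 221  11  10  72] [176.5 225.9] [152. 168. 174.] [174. 182. 181.]
[[[176, 185, 184], [176, 185, 184], [175, 183, 182], [170, 176, 175], [164, 165, 161], [159, 156, 149]], [[176, 185, 184], [175, 185, 184], [171, 181, 182], [169, 180, 181], [171, 181, 182], [169, 173, 171]], [[176, 185, 184], [165, 177, 181], [166, 167, 164], [165, 167, 163], [161, 176, 182], [176, 184, 184]], [[172, 182, 183], [160, 170, 174], [169, 161, 151], [168, 163, 155], [157, 173, 178], [175, 183, 184]], [[171, 182, 183], [157, 172, 179], [162, 167, 166], [159, 170, 172], [152, 168, 173], [173, 181, 181]], [[173, 183, 182], [153, 170, 176], [153, 170, 177], [152, 169, 175], [150, 164, 169], [170, 178, 179]], [[175, 184, 183], [154, 170, 175], [153, 170, 176], [151, 168, 173], [149, 164, 168], [168, 176, 177]]]
25 [179.5 221.2] [180.1 225. ]
35 [175.6 224.2] [176.2 228. ]
45 [171.6 227.2] [172.3 231. ]
60 [165.5 231.8] [166.2 235.6]
```

Through the clear roof the cell's blue glass shows at scene pixel (175,220), with its body at (176,226). That is the predicted spot for an upright cell 35 mm inside. Handing in.

```bash
python3 -c "
from cell import robot
print(robot.finish_job())"
```

```text
the job is handed in; nothing more can be done
None
```

I handed the job in at about 39 s: the brass cell stands upright about 35 mm inside the box, its rear edge about 24 mm past the hinge, with the flap swung shut against its stop. The wrist force peaked at a measured 102 N of the 120 N allowed, when I pressed the flap onto its open stop; I steered clear of the dark cells and the can but did not check each one at the end.

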